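Drive the jammed peg out of the toy hammer bench

ROBOT

A 6-joint arm with a two-finger parallel gripper is mounted at the origin on the work surface. World frame = base frame: x ahead of the robot, y to its left, z up, the work surface at z = 0. Lengths are in m, angles in rad, forces in N, time in s.
With the tool pointing down it reaches from about 0.425 to 0.95 m from the base axis. Payload 3.5 kg.
Tool frame: the origin (TCP) lies midway between the tips of the shut fingers; the grasp point (between the pads) lies grasp_offset behind it (grasp_offset is the distance from the TCP to the grasp point, in m); z points along the fingers, y is the direction in which the jaws open and shut (so a half turn about z gives the same grasp; the last joint's range is limited). The gripper opens to 85 mm and grips with 20 to 120 N. Pads are 22 mm wide; open, the fingers measure 114 mm over their backs; the gripper's body (76 mm by 85 mm) begins 54 mm behind the grasp point. The pads swing forward as they close: fully open they stand 13 mm farther back than shut.
Start: joints at [1.095, 0.286, 1.577, -0, 1.279, -0.15], TCP at [0.216, 0.639, 0.231] pointing down, gripper open.
Joint ranges: [-2.77, 2.77], [-0.9, 2.22], [0.21, 2.48], [-1.53, 4.67], [0.24, 2.81], [-2.84, 2.84]. Speed limits (rad/s): [2.79, 2.79, 3.14, 3.14, 3.14, 3.14].

INTERFACE

Orientations are given as a unit quaternion [x, y, z, w].
In Python, from plant import * gives the robot as it stands.
- The arm moves only by the tool jog_arm, never from a script. Its argument "targets" is text: rows parted by semicolons, each of 7 numbers parted by spaces: the shift along the world's x, y, z in mm, then the turn, a rotation vector about the world's x, y, z in degrees, then the gripper's target within -1 to 1 (fully open at 1, half-way at 0, shut at -1). A call has 1 to 10 rows; each row shifts and turns the pose as measured when the row begins; what a row does not reach is not made up. A row lasts 1/12 s, in which the tool goes at most 41.7 mm and 7.16 degrees, less where a joint would pass 70% of its speed; a pose out of reach is approached as far as the arm can. A call with a gripper value outside its range is refused whole. The fingers move at their own pace and stop on an object; "force" is the grip in N (left out, the last holds). Time passes only in rows, so rows that do not move let the fingers close. It gives the time, the measured TCP pose, the force and the opening at its end, in the units of the state.
- get_state(): the state, without advancing time (a new reading comes with each control period).
- read_camera(name): name is "side" or "top" or "wrist"; returns a dict with "pixels" (480x640x3 uint8, blue, green, red), "mtx" (3x3 intrinsics, pixels), "world_from_camera" (4x4, takes a point from camera to world coordinates). Camera axes: x right, y up, looking along -z (the intrinsics and any distortion apply to the point x, -y, -z); pixel columns grow to the right and rows downward; lengths in m; the calibration is good to about 2 mm. A picture is of the moment at which its call begins. There is no depth.
- sign_off(): hands the job in, once; it reports no verdict.
Trained networks look in a picture, given as the dict that the camera call returned (one of the last four; its "shot" number tells which), for a name from the list of things; names that differ only in an ending like _2 or _b are one class to them, and where a whole thing is asked for, a point or a joint stands for the part that bears it (a point fixed in the world has none). Each returns a list of dicts, best first, with "p" (0 to 1); they miss things now and then, are a little off and sometimes report something else, mostly with a low value. They report only what shows in the picture. A call takes as long as a camera call. They do not tell look-alikes from the thing itself.
- spot_in(target, picture): "uv" ([column, row] in pixels, amid what is visible of it).
- silhouettes(target, picture): "mask" (480x640 bool, what is visible of it) and "uv" ([column, row] in pixels, amid what is visible of it).
- mark_of(target, picture): "uv" ([column, row] in pixels: a listed point, or the origin of a listed thing).
The state is a dict: "time": time; "qpos": joint angles; "dq": joint speeds; "joint_efforts": joint torques, N m; "eef_pos": TCP position; "tcp_rot": TCP orientation; "contact_force": force on the tool from outside, world axes, zero at the start; "wrist_torque": the same for the moment, N m; "opening": opening from 0.0 (shut) to 1.0 (fully open).
Only numpy, scipy, OpenCV 4.12 (cv2) and the standard library are available. Lean on these libraries where they do the work, as an engineer would, in place of code of your own. Each camera call takes 0.05 s, during which the arm holds its last target.

TASK

A wooden peg is jammed in the toy hammer bench. Take the drift rod from its stand, feel with its tip for the small knock-out hole in the board on top of the bench, and press the rod down through it, steadily and never with more than 30 N on bench or peg, until the peg drops into the dish below. Then draw the rod out and hang it back in its stand as it was, leaving the dish and everything else where it stands.

Things in the scene. Friction and masses are not known exactly. Their poses are not given: they have to be found in the camera images.
- bench: Beech toy hammer bench, fixed, 100 mm (its x) by 150 mm (its y): a slab 80 to 116 mm above the table on two side cheeks 14 mm thick, open underneath along its x. A vertical bore of 31 mm goes through the slab's middle. Origin at the centre of its footprint on the table, z up.
- bench_top (a point): Point on the bench's z axis, 124 mm up, in the plane of the top face of a 60 x 60 x 8 mm cover board that lies on the slab, turned any way, and cannot be shifted. Its one vertical knock-out hole, 15 mm in diameter, was drilled by eye: its centre lies 4 to 6 mm from this point, in any direction. The board is hard: a touch at 20 mm/s can already peak near 30 N, at 10 mm/s far less.
- bore_pads (a point): Middle of the bore where rubber pads, 84 to 100 mm above the table, grip the peg. The peg resists with about 6 to 16 N until its top is below the pads, then drops: the rod's tip must get 42 to 50 mm below the board's top face.
- peg_center (a point): Centre of the jammed peg, a plain wooden cylinder 30 mm in diameter and 28 mm long, standing upright in the bench's bore, its top 12 to 22 mm below the cover board's top face. z along its axis.
- dish: White ceramic dish, loose, 100 mm across and 26 mm high, standing on the table under the middle of the bench. Origin at the centre of its underside.
- rod_handle (a point): Centre of the handle (cylinder 25 mm in diameter, 50 mm long) of the drift rod: loose, wood, about 45 g, 125 mm long, z along it, up. At the start it hangs upright in its stand, the shoulder under the handle on the stand's top face.
- rod_tip (a point): Tip of the drift rod's shank, 100 mm below the handle's centre. The shank is 12 mm in diameter and 75 mm long, its flat tip has a 1 mm bevelled edge.
- stand: Rod stand, fixed: wooden block 64 x 64 mm, 85 mm high, with a vertical hole of 18 mm diameter through its middle. Origin at the centre of its underside, z up.
- case: Mint pacifier case, loose, 64 x 50 mm, 45 mm high; bystander. Origin under its centre.
- bottle: Glass baby bottle, loose, 58 mm across, 150 mm high, standing; bystander. Origin under its centre.
- ring_big: Wooden stacking ring, loose, 90 mm across, 22 mm high, lying flat; bystander. Origin under its centre.
- ring_small: Wooden stacking ring, loose, 70 mm across, 22 mm high, lying flat; bystander. Origin under its centre.
- salve: White ointment jar, loose, 56 mm across, 50 mm high; bystander. Origin under its centre.
- brush: Small hairbrush, loose, 150 mm long, lying along its x; bystander.
Mind the look-alikes: they are no part of the job. What is shaped like the dish but purple or yellow is not meant.

How it is judged:
On the way, in this order (a step that is already met when the one before it is completed fails the run):
1. the rod's tip is in the knock-out hole while the peg is still in the bore (horizontal distance between rod_handle and bench below 0.015 m and height (world z) of rod_handle below 0.217 m and angle between rod_handle's own z axis and vertical below 0.15 rad and height (world z) of peg_center above 0.078 m), for 0.1 s.
2. the peg has dropped into the dish, the rod still in the bench (height (world z) of peg_center below 0.04 m and horizontal distance between peg_center and dish below 0.045 m and horizontal distance between rod_handle and bench below 0.015 m and height (world z) of rod_handle below 0.217 m), for 0.1 s.
At the end, for the whole second after the job is handed in: The peg lies in the dish (its centre within 45 mm of the dish's centre and below 40 mm), and the rod hangs upright at rest in its stand, its shoulder within 4 mm of the stand's top face, its axis within 10 mm of the stand's and within 0.1 rad of upright (height (world z) of peg_center below 0.04 m and horizontal distance between peg_center and dish below 0.045 m and horizontal distance between rod_handle and stand below 0.01 m and z of rod_handle in the frame of stand between 0.1 and 0.114 m and angle between rod_handle's own z axis and vertical below 0.1 rad and linear speed of rod below 0.02 m/s); the robot touches nothing.
It fails at once if the rod presses on the bench with more than 30 N (contact force between rod and bench above 30 N).
It fails at once if the rod presses on the peg with more than 30 N (contact force between rod and peg above 30 N).
It fails at once if the dish or a bystander is shifted by more than 30 mm (distance of any of dish, case, bottle, ring_big, ring_small, salve, brush from where it was at the start of the episode above 0.03 m).
It also fails if it takes over 72 s, if anything falls off the work surface, if the arm or the gripper's body presses on something with over 40 N, if the wrist force passes 120 N, or if a joint passes its speed limit or range.

## Working session

There is one attempt and no reset: what is moved stays moved. The work goes in short steps, Python scripts to look and compute and a tool call to move; the robot and the scene stay as the last step left them, time stands still between calls to the robot, and variables do not carry over. Pictures are saved under pics/ and viewed, and the job is handed in when it is done.

Besides the shell and the picture viewer there is one more tool, called after "Call:" as name(argument=value, ...), one argument or row to a line, values as JSON. jog_arm: Moves the arm, as the interface text tells. Its arguments: {"type":"object","properties":{"targets":{"type":"string"},"force":{"type":"number"}},"required":["targets"]}

```bash
ls; mkdir -p pics; python3 - <<'E'
from plant import *
import cv2
s=get_state();print(s)
for n in("side","top","wrist"):
    p=read_camera(n);cv2.imwrite(f"pics/{n}0.png",p["pixels"]);print(n,p["mtx"],p["world_from_camera"],[k for k in p])
    for t in("bench","bench_top","dish","rod_handle","rod_tip","stand"):
        print(t,[(r["uv"],round(r["p"],2)) for r in mark_of(t,p)][:4])
E
```

```text
pics
{'time': 0.0, 'qpos': array([ 1.09503379e+00,  2.87192396e-01,  1.57819954e+00,  2.10259436e-05,
        1.27862737e+00, -1.49973416e-01]), 'dq': array([ 0.00155422, -0.00120575,  0.0003803 , -0.00058274,  0.00147662,
       -0.00076443]), 'joint_efforts': array([-5.44638333e-04, -4.06013024e+01, -2.92606813e+01, -2.77906802e-04,
        6.18139515e-03,  1.62035974e-05]), 'eef_pos': array([0.21567659, 0.63890584, 0.22991717]), 'tcp_rot': array([ 1.62178002e-01,  9.86760773e-01, -1.15132626e-03, -3.83022854e-04]), 'contact_force': array([-0.14289222, -0.11742179,  0.39163721]), 'wrist_torque': array([-0.02313017,  0.00190224, -0.03241473]), 'opening': 1.0028046460823432}
side [[571.68481347   0.         319.25251594]
 [  0.         571.68481347 246.56937606]
 [  0.           0.           1.        ]] [[ 0.74266526  0.39868897 -0.53804778 -0.18898893]
 [-0.66961285  0.45193524 -0.58938373 -0.78692515]
 [ 0.00818196  0.79799853  0.60260386  0.91811206]
 [ 0.          0.          0.          1.        ]] ['pixels', 'mtx', 'world_from_camera', 'shot']
bench [([364.0, 321.8], 0.89)]
b
[... 558 characters left out ...]
mera', 'shot']
bench [([388.0, 268.9], 0.73)]
bench_top [([402.9, 271.1], 0.93)]
dish [([370.9, 344.4], 0.64)]
rod_handle [([239.6, 252.2], 0.52)]
rod_tip []
stand [([245.9, 256.7], 0.9)]
wrist [[359.04429843   0.         319.84183713]
 [  0.         359.04429843 236.89429004]
 [  0.           0.           1.        ]] [[ 3.19141751e-01 -9.09916089e-01 -2.64955193e-01  1.49031488e-01]
 [ 9.47706616e-01  3.06664602e-01  8.83685039e-02  6.62455062e-01]
 [ 8.44455214e-04 -2.79301868e-01  9.60202975e-01  3.75688690e-01]
 [ 0.00000000e+00  0.00000000e+00  0.00000000e+00  1.00000000e+00]] ['pixels', 'mtx', 'world_from_camera', 'shot']
bench []
bench_top []
dish []
rod_handle []
rod_tip []
stand []
```

View pics/side0.png

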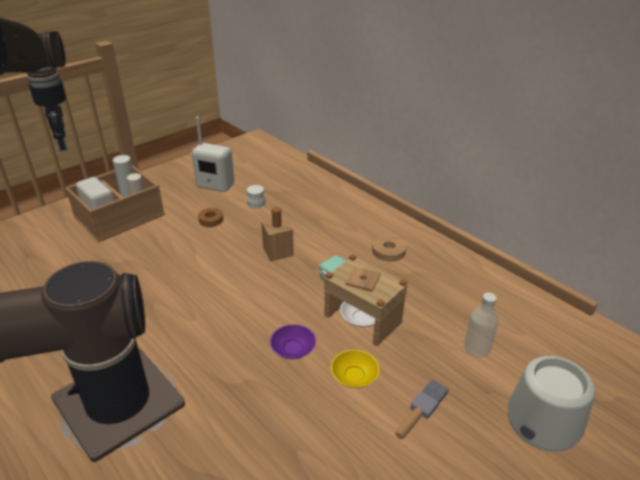

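View pics/top0.png

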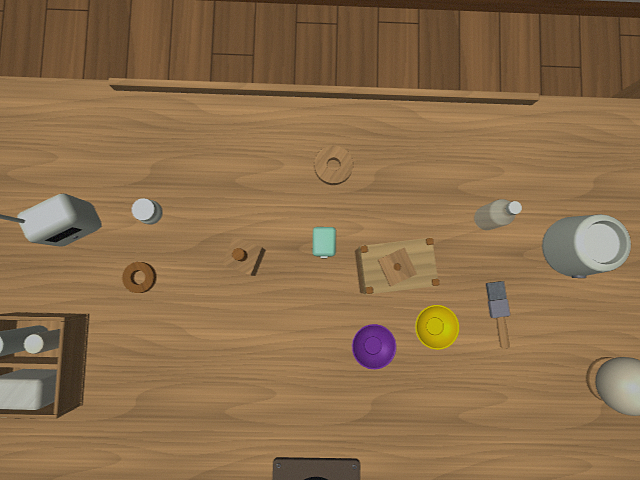

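View pics/wrist0.png

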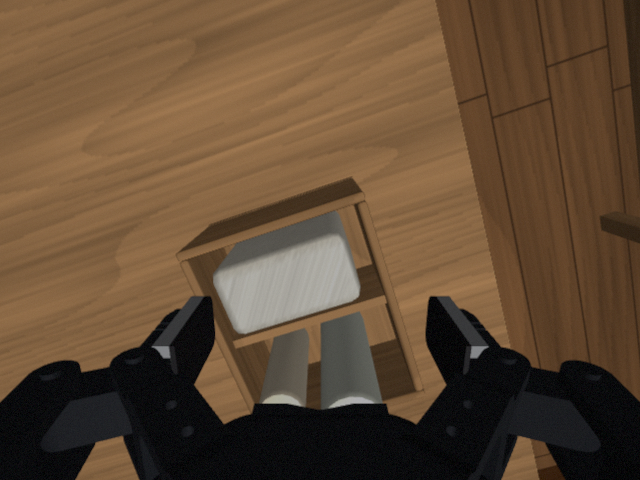

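The side view shows the bench at (364,290), a white dish beneath it at about (360,313), a purple bowl at (293,342), a yellow bowl at (355,369), and the stand with the rod at (277,240). The white dish under the bench is the one meant. In the top view the stand is at (245,255), the bench at (398,266), and a dark spot on the board at (397,267).

```bash
cat > h.py <<'E'
import numpy as np,cv2
from plant import *
try: print("go",grasp_offset)
except NameError: pass
def ray(p,uv):
    M=p["world_from_camera"];k=p["mtx"]
    d=np.array([(uv[0]-k[0,2])/k[0,0],-(uv[1]-k[1,2])/k[1,1],-1.]);return M[:3,3],M[:3,:3]@d
def onz(p,uv,z):
    o,d=ray(p,uv);return o+d*(z-o[2])/d[2]
def proj(p,X):
    M=p["world_from_camera"];k=p["mtx"];c=M[:3,:3].T@(np.asarray(X,float)-M[:3,3])
    return np.array([k[0,2]+k[0,0]*c[0]/-c[2],k[1,2]-k[1,1]*c[1]/-c[2]])
def tri(a):
    A=0;b=0
    for p,uv in a:
        o,d=ray(p,uv);d=d/np.linalg.norm(d);P=np.eye(3)-np.outer(d,d);A=A+P;b=b+P@o
    return np.linalg.solve(A,b)
def crop(p,c,w,h,f,name):
    x,y=int(c[0]-w/2),int(c[1]-h/2)
    cv2.imwrite(name,cv2.resize(p["pixels"][max(y,0):y+h,max(x,0):x+w],None,fx=f,fy=f,interpolation=cv2.INTER_CUBIC))
E
python3 - <<'E'
from h import *
t=read_camera("top");s=read_camera("side")
crop(t,(320,255),200,80,4,"pics/tc.png");crop(s,(330,270),150,150,4,"pics/sc.png")
for n,z in(("stand",None),("rod_handle",None),("bench",None),("bench_top",None)):
    a=mark_of(n,t);b=mark_of(n,s)
    if a and b: print(n,a[0]["uv"],b[0]["uv"],tri([(t,a[0]["uv"]),(s,b[0]["uv"])]).round(4))
for n in("stand","rod_handle","bench","dish"):
  for p in(t,s):
    for r in silhouettes(n,p)[:3]: print(n,r["uv"],round(r["p"],2),r["mask"].sum())
E
```

```text
go 0.0187
stand [244.8, 257.4] [276.0, 250.6] [ 0.5356  0.1761 -0.0027]
rod_handle [239.0, 253.0] [276.3, 216.4] [0.5385 0.1719 0.1072]
bench [386.2, 267.4] [359.8, 320.6] [ 0.5208 -0.1521 -0.0092]
bench_top [401.3, 264.9] [362.4, 277.5] [ 0.5188 -0.157   0.1252]
stand [244.6, 256.8] 0.8 979
stand [277.8, 240.4] 0.93 1079
stand [276.1, 216.4] 0.38 191
rod_handle [239.0, 253.5] 0.5 168
rod_handle [278.5, 216.4] 0.59 187
rod_handle [370.3, 291.9] 0.49 4054
bench [497.4, 211.5] 0.71 1043
bench [395.8, 266.3] 0.57 3851
bench [241.1, 253.9] 0.5 156
bench [373.9, 292.1] 0.63 4165
dish [375.2, 341.9] 0.86 1590
dish [438.2, 326.3] 0.56 1490
dish [291.7, 338.9] 0.98 1255
dish [354.7, 367.3] 0.81 1446
dish [358.1, 315.8] 0.8 489
```

```bash
python3 -c "
import plant;print([x for x in dir(plant) if not x.startswith('_')]);print(getattr(plant,'grasp_offset',None))"
```

```text
['Unreachable', 'get_state', 'grasp_offset', 'mark_of', 'read_camera', 'sign_off', 'silhouettes', 'spot_in']
0.0187
```

View pics/tc.png

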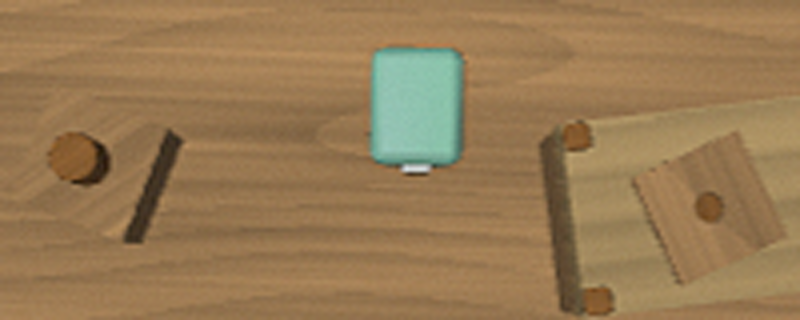

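View pics/sc.png

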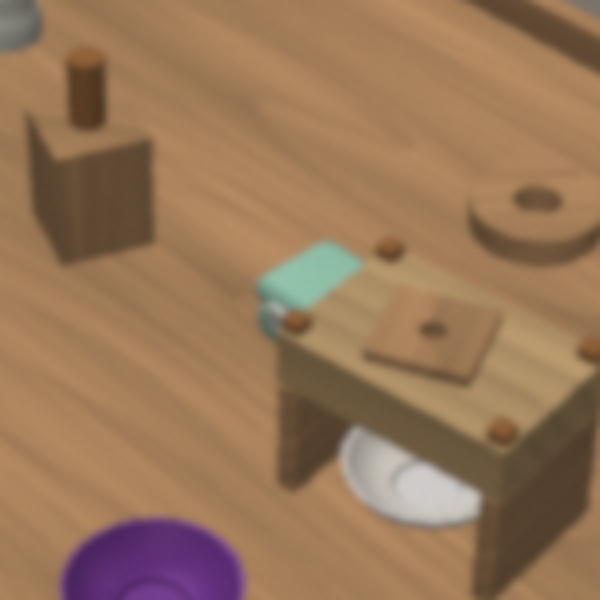

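The spot on the board is the hole, with the peg showing through it. I'll go over the stand and look with the wrist camera.

Call:
jog_arm(
  targets="16 -23 4 0 0 0 1;22 -32 4 0 0 0 1;22 -32 4 0 0 0 1;22 -32 4 0 0 0 1;22 -32 4 0 0 0 1;22 -32 0 0 0 0 1;22 -32 0 0 0 0 1;22 -32 0 0 0 0 1;22 -32 0 0 0 0 1;22 -32 0 0 0 0 1",
)

```text
time: 2.78
eef_pos: [0.4311, 0.3203, 0.253]
tcp_rot: [0.155, 0.988, 0.002, 0.001]
contact_force: [0.4, 1.0, -0.9]
opening: 1.003
```

Call:
jog_arm(
  targets="22 -30 0 0 0 0 1;22 -30 0 0 0 0 1;22 -30 0 0 0 0 1;22 -30 0 0 0 0 1;12 -20 0 0 0 0 1;5 -7 0 0 0 0 1;0 0 0 0 0 0 1",
)

```text
time: 3.37
eef_pos: [0.5438, 0.1583, 0.2552]
tcp_rot: [0.16, 0.987, 0.003, 0.004]
contact_force: [0.1, 0.5, 0.3]
opening: 1.0
```

```bash
python3 - <<'E'
from h import *
print(get_state()["eef_pos"])
w=read_camera("wrist");cv2.imwrite("pics/w1.png",w["pixels"])
for n,z in(("stand",0),("rod_handle",.11)):
    for r in mark_of(n,w)[:2]: print(n,r["uv"],r["p"],onz(w,r["uv"],z).round(4))
E
```

```text
go 0.0187
[0.54376937 0.15834929 0.25521582]
stand [325.7, 184.9] 0.82 [0.5343 0.1709 0.    ]
rod_handle [324.8, 187.2] 0.74 [0.5196 0.1722 0.11  ]
rod_handle [327.3, 208.2] 0.61 [0.5367 0.1688 0.11  ]
```

View pics/w1.png

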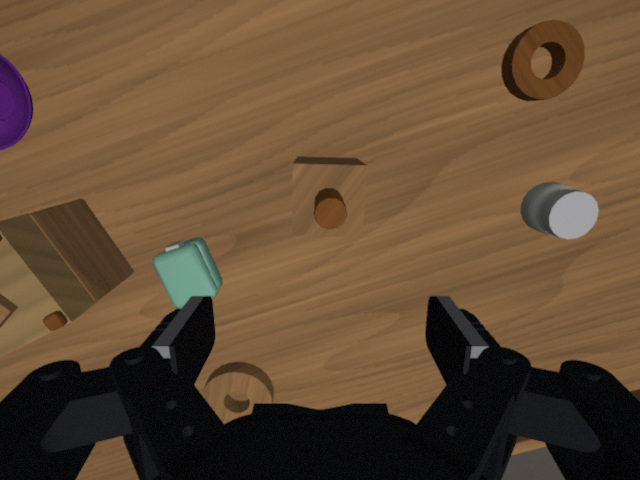

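```bash
python3 - <<'E'
from h import *
w=read_camera("wrist");crop(w,(330,200),120,100,6,"pics/w1c.png")
t=read_camera("top");crop(t,(245,255),60,50,12,"pics/t1c.png")
print(onz(w,(331,212),.135))
E
```

```text
go 0.0187
[0.53332456 0.17418071 0.135     ]
```

View pics/w1c.png

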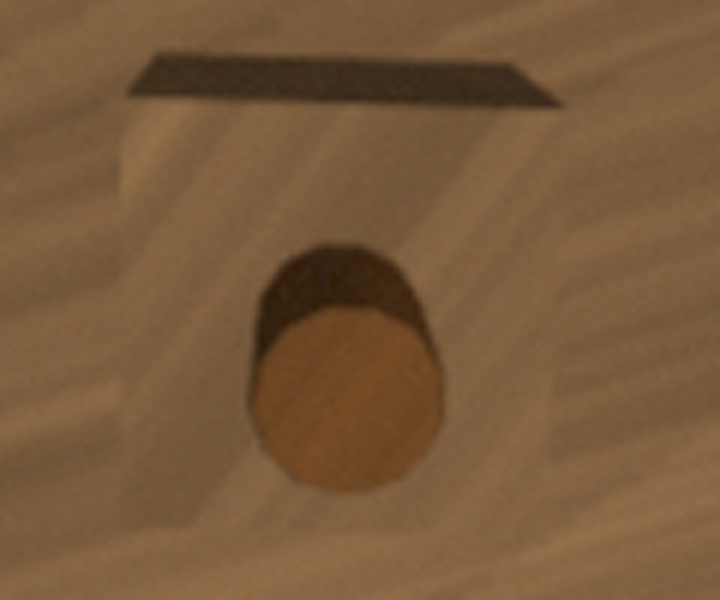

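View pics/t1c.png

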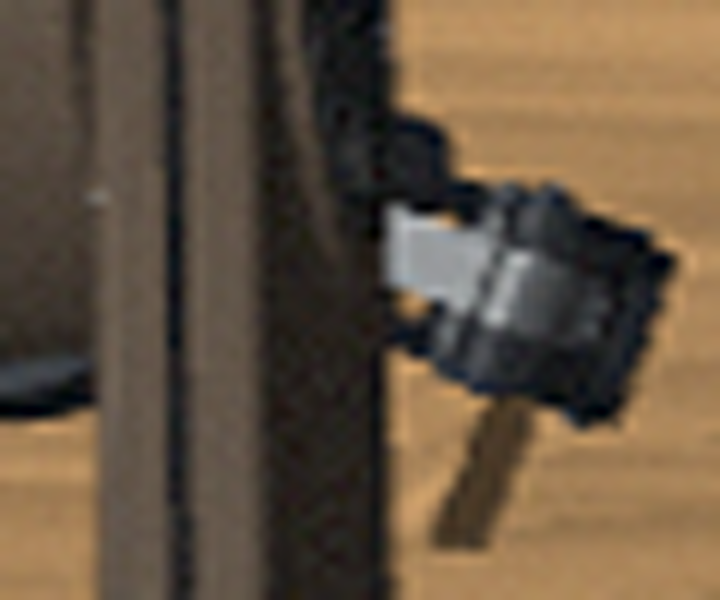

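```bash
python3 - <<'E'
from h import *
w=read_camera("wrist")
print("handle top",onz(w,(327.8,216.6),.135),"stand corners",*[onz(w,u,.085).round(4) for u in((291.2,166.3),(363.7,167.7),(361.5,238),(289,237.5))])
print(get_state()["eef_pos"])
# image of TCP and tool z axis
for z in(.115,.135):print(proj(w,[.5438,.1583,z]))
E
```

```text
go 0.0187
handle top [0.53573624 0.1713173  0.135     ] stand corners [0.4953 0.1526 0.085 ] [0.5158 0.2117 0.085 ] [0.5762 0.1923 0.085 ] [0.5552 0.1295 0.085 ]
[0.54204265 0.16149136 0.25520969]
[314.90470277 224.89656863]
[314.76070816 231.54200658]
```

The handle top is centred at (328,217) in the wrist view, giving (0.536, 0.171). The stand's corners average to the same point.

Call:
jog_arm(
  targets="-6 10 -20 0 0 0 1;0 0 -25 0 0 0 1;0 0 -25 0 0 0 1;0 0 -25 0 0 0 1;0 0 -20 0 0 0 1;0 0 -15 0 0 0 1;0 0 0 0 0 0 1;0 0 0 0 0 0 1",
)

```text
time: 4.33
eef_pos: [0.5318, 0.1817, 0.1243]
tcp_rot: [0.149, 0.989, 0.005, 0.008]
contact_force: [-0.5, 0.2, 0.9]
opening: 0.998
```

```bash
python3 - <<'E'
from h import *
from scipy.spatial.transform import Rotation as R
s=get_state();print(s["eef_pos"],R.from_quat(s["tcp_rot"]).as_matrix().round(4))
w=read_camera("wrist");cv2.imwrite("pics/w2.png",w["pixels"])
E
```

```text
go 0.0187
[0.53180657 0.18167491 0.12425566] [[-0.9553  0.2953  0.0163]
 [ 0.2955  0.9553  0.0069]
 [-0.0136  0.0114 -0.9998]]
```

View pics/w2.png

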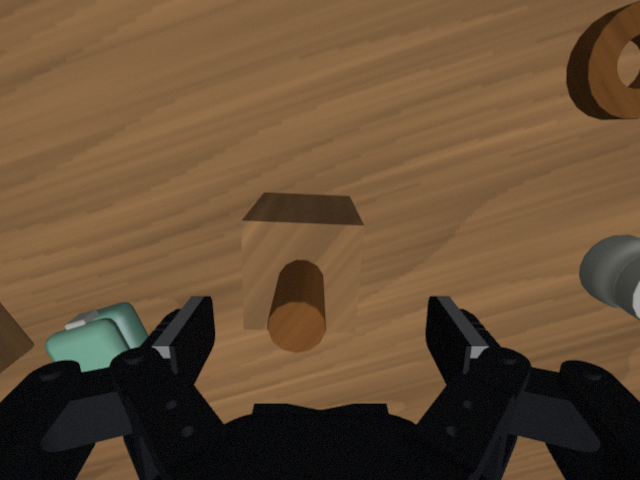

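```bash
cat >> h.py <<'E'
from scipy.spatial.transform import Rotation as R
def st(goal=None):
    s=get_state();z=R.from_quat(s["tcp_rot"]).as_matrix()[:,2]
    print("t",round(s["time"],2),"pos",(s["eef_pos"]*1000).round(1),"fix deg",np.degrees([-z[1],z[0]]).round(2),"F",s["contact_force"].round(2),"M",s["wrist_torque"].round(2),"op",round(s["opening"],3))
    if goal is not None: print("to go",(np.array(goal)-s["eef_pos"]*1000).round(1))
E
python3 - <<'E'
from h import *
w=read_camera("wrist");crop(w,(297,310),100,100,6,"pics/w2c.png");print(onz(w,(297,325),.135)); st()
print(proj(w,[.5357,.1713,.135]))
E
```

```text
go 0.0187
[0.53482202 0.17108761 0.135     ]
t 4.43 pos [532.3 181.5 125.1] fix deg [-0.41  1.02] F [-0.03 -0.27 -0.47] M [-0.03 -0.02 -0.05] op 0.999
[298.14010057 326.63773561]
```

Call:
jog_arm(
  targets="4 -10 0 -0.4 0.9 0 1;0 0 0 0 0 0 1;0 0 0 0 0 0 1",
)

```text
time: 4.68
eef_pos: [0.539, 0.1714, 0.1293]
tcp_rot: [0.149, 0.989, 0.001, 0.004]
contact_force: [-0.1, -0.3, 0.8]
opening: 0.999
```

```bash
python3 - <<'E'
from h import *
st((535.7,171.3,94))
E
```

```text
go 0.0187
t 4.68 pos [539.  171.4 129.3] fix deg [-0.    0.44] F [-0.15 -0.27  0.84] M [-0.    0.02 -0.01] op 0.999
to go [ -3.3  -0.1 -35.3]
```

Call:
jog_arm(
  targets="-3 0 -12 0 0.4 0 1;0 0 -12 0 0 0 1;0 0 -8 0 0 0 1;0 0 -3 0 0 0 1;0 0 0 0 0 0 1",
)

```text
time: 5.1
eef_pos: [0.5371, 0.1707, 0.0927]
tcp_rot: [0.15, 0.989, 0.001, 0.002]
contact_force: [-0.3, -0.1, -0.2]
opening: 0.998
```

```bash
python3 - <<'E'
from h import *
st((535.7,171.3,94))
E
```

```text
go 0.0187
t 5.1 pos [537.1 170.7  92.7] fix deg [-0.04  0.2 ] F [-0.3  -0.11 -0.21] M [-0.02  0.01 -0.05] op 0.998
to go [-1.4  0.6  1.3]
```

Close enough; I'll trim it, check with a picture, and close.

Call:
jog_arm(
  targets="-1 0 1 0 0.2 0 1;0 0 0 0 0 0 1",
)

```text
time: 5.27
eef_pos: [0.535, 0.1707, 0.0923]
tcp_rot: [0.15, 0.989, -0.0, -0.002]
contact_force: [0.5, -0.7, 0.7]
opening: 0.997
```

```bash
python3 - <<'E'
from h import *
st((535.7,171.3,94))
w=read_camera("wrist");cv2.imwrite("pics/w3.png",w["pixels"])
E
```

```text
go 0.0187
t 5.27 pos [535.  170.7  92.3] fix deg [-0.02 -0.18] F [ 0.5  -0.66  0.75] M [0.02 0.   0.  ] op 0.997
to go [0.7 0.6 1.7]
```

View pics/w3.png

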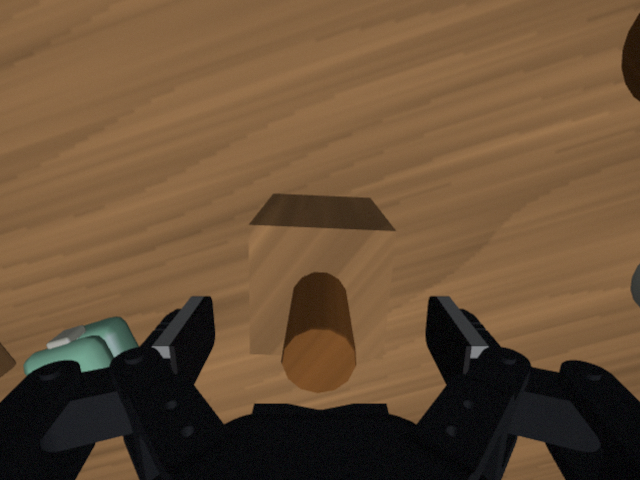

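The handle is centred between the fingers at column 319, so I'll close.

Call:
jog_arm(
  targets="0 0 0 0 0 0 -1;0 0 0 0 0 0 -1;0 0 0 0 0 0 -1;0 0 0 0 0 0 -1;0 0 0 0 0 0 -1;0 0 0 0 0 0 -1;0 0 0 0 0 0 -1;0 0 0 0 0 0 -1;0 0 0 0 0 0 -1;0 0 0 0 0 0 -1",
  force=70,
)

```text
time: 6.15
eef_pos: [0.5362, 0.1709, 0.0941]
tcp_rot: [0.15, 0.989, 0.0, 0.0]
contact_force: [-0.9, -0.5, 1.0]
opening: 0.273
```

```bash
python3 - <<'E'
from h import *
st()
w=read_camera("wrist");cv2.imwrite("pics/w4.png",w["pixels"])
E
```

```text
go 0.0187
t 6.15 pos [536.2 170.9  94.1] fix deg [-0.05  0.03] F [-0.85 -0.51  0.99] M [-0.01  0.04  0.04] op 0.273
```

View pics/w4.png

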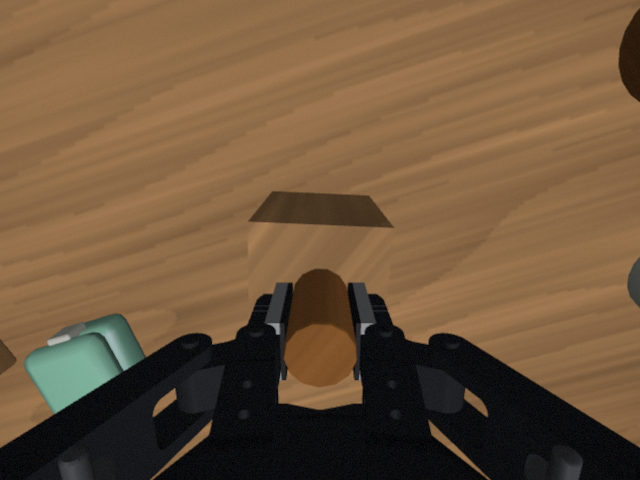

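Gripped (opening 0.273, handle held between the pads). Lifting.

Call:
jog_arm(
  targets="0 0 5 0 0 0 -1;0 0 12 0 0 0 -1;0 0 18 0 0 0 -1;0 0 18 0 0 0 -1;0 0 18 0 0 0 -1;0 0 18 0 0 0 -1;0 0 18 0 0 0 -1;0 0 18 0 0 0 -1;0 0 10 0 0 0 -1;0 0 3 0 0 0 -1",
)

```text
time: 7.03
eef_pos: [0.5347, 0.1708, 0.2442]
tcp_rot: [0.15, 0.989, 0.001, 0.001]
contact_force: [1.0, -1.1, -0.0]
opening: 0.272
```

```bash
python3 - <<'E'
from h import *
st((519,-157,240))
E
```

```text
go 0.0187
t 7.03 pos [534.7 170.8 244.2] fix deg [-0.06  0.18] F [ 0.95 -1.08 -0.02] M [0.02 0.04 0.01] op 0.272
to go [ -15.7 -327.8   -4.2]
```

Call:
jog_arm(
  targets="-1 -15 0 0 0 0 -1;-1 -30 0 0 0 0 -1;-1 -33 0 0 0 0 -1;-1 -33 0 0 0 0 -1;-1 -33 0 0 0 0 -1;-1 -33 0 0 0 0 -1;-1 -33 0 0 0 0 -1;-1 -30 0 0 0 0 -1;-1 -12 0 0 0 0 -1;0 0 0 0 0 0 -1",
)

```text
time: 7.87
eef_pos: [0.5212, -0.0896, 0.2433]
tcp_rot: [0.147, 0.989, 0.002, 0.001]
contact_force: [0.3, 0.2, -0.9]
opening: 0.276
```

```bash
python3 - <<'E'
from h import *
st((519,-157,240))
w=read_camera("wrist");cv2.imwrite("pics/w5.png",w["pixels"])
t=read_camera("top");cv2.imwrite("pics/t5.png",t["pixels"])
for p in (w,t):
  for n in("bench_top","bench","rod_tip"): print(n,[(r["uv"],round(r["p"],2),onz(p,r["uv"],.124 if n!="bench" else 0).round(4)) for r in mark_of(n,p)[:2]])
E
```

```text
go 0.0187
t 7.87 pos [521.2 -89.6 243.3] fix deg [-0.21  0.09] F [ 0.32  0.23 -0.86] M [ 0.01 -0.05 -0.01] op 0.276
to go [ -2.2 -67.4  -3.3]
bench_top [([237.8, 253.3], 0.65, array([ 0.5214, -0.1549,  0.124 ])), ([8.5, 194.3], 0.31, array([ 0.4293, -0.3001,  0.124 ]))]
bench [([405.7, 224.6], 0.72, array([ 0.576 , -0.0045,  0.    ])), ([258.7, 213.7], 0.71, array([ 0.5168, -0.157 ,  0.    ]))]
rod_tip [([319.3, 246.5], 0.56, array([ 0.5344, -0.093 ,  0.124 ]))]
bench_top []
bench []
rod_tip []
```

View pics/w5.png

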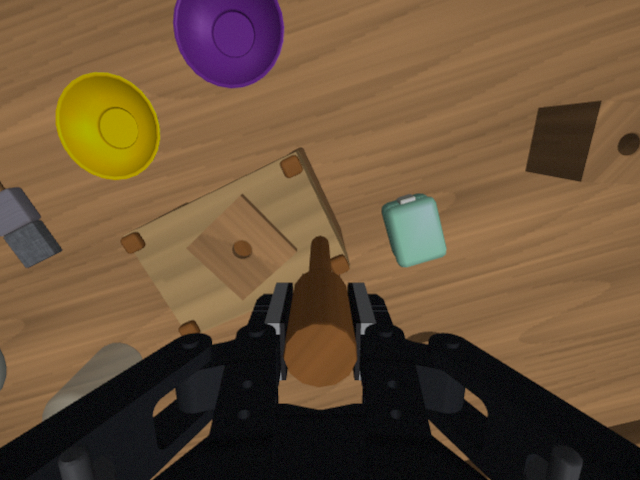

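The hole shows at about (242,249) on the board, and the rod tip at (320,240) points away from the camera.

```bash
python3 - <<'E'
from h import *
st()
w=read_camera("wrist");crop(w,(270,250),130,100,6,"pics/w5c.png");cv2.imwrite("pics/w5b.png",w["pixels"])
print("hole",onz(w,(242,249),.124))
p=get_state()["eef_pos"]
for dz in(-.0841,.066):print(proj(w,p+[0,0,dz-0.0]))
E
```

```text
go 0.0187
t 8.27 pos [521.9 -86.1 243.9] fix deg [-0.23  0.16] F [-0.16  0.22 -1.67] M [0.02 0.05 0.02] op 0.276
hole [ 0.52040611 -0.14722797  0.124     ]
[318.20563868 243.05495857]
[318.80772971 411.7701782 ]
```

View pics/w5c.png

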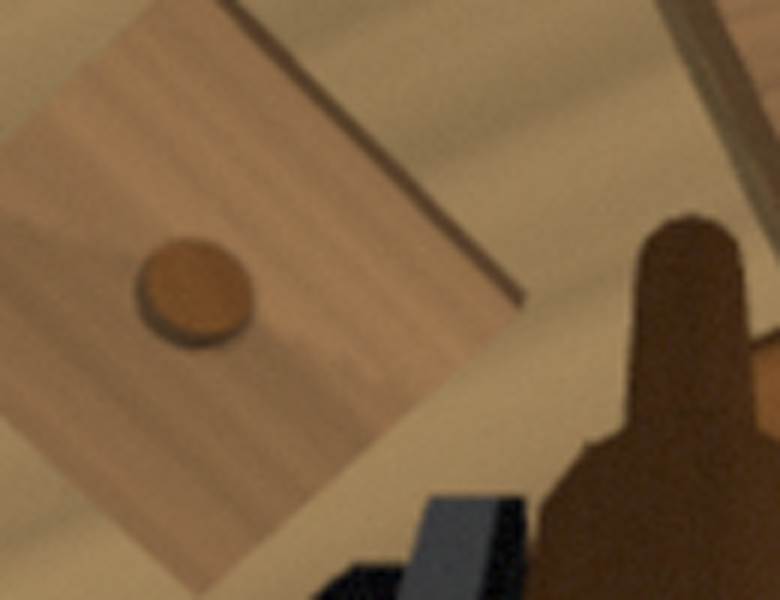

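```bash
python3 - <<'E'
from h import *
st()
w=read_camera("wrist");crop(w,(270,250),130,100,6,"pics/w5d.png")
p=get_state()["eef_pos"]
h=onz(w,(237.5,248.8),.124);t=onz(w,(320.2,243.5),p[2]-.0841)
print("hole",h,"tip",t,"go",(h-t)*1000,"tip-tcp",(t-p)*1000)
st()
a=cv2.imread("pics/w5c.png");b=cv2.imread("pics/w5d.png");print(cv2.absdiff(a,b).mean())
E
```

```text
go 0.0187
t 8.32 pos [521.9 -86.2 244. ] fix deg [-0.23  0.17] F [-1.24  0.14 -0.59] M [-0.09 -0.02  0.01] op 0.275
hole [ 0.51926864 -0.15067061  0.124     ] tip [ 0.52258948 -0.08521142  0.15988058] go [ -3.3208342  -65.45919365 -35.88057989] tip-tcp [  0.70240068   1.2065174  -84.1       ]
t 8.37 pos [521.9 -86.4 244. ] fix deg [-0.22  0.17] F [ 0.09  0.42 -1.98] M [0.07 0.05 0.01] op 0.278
1.5477136752136753
```

View pics/w5d.png

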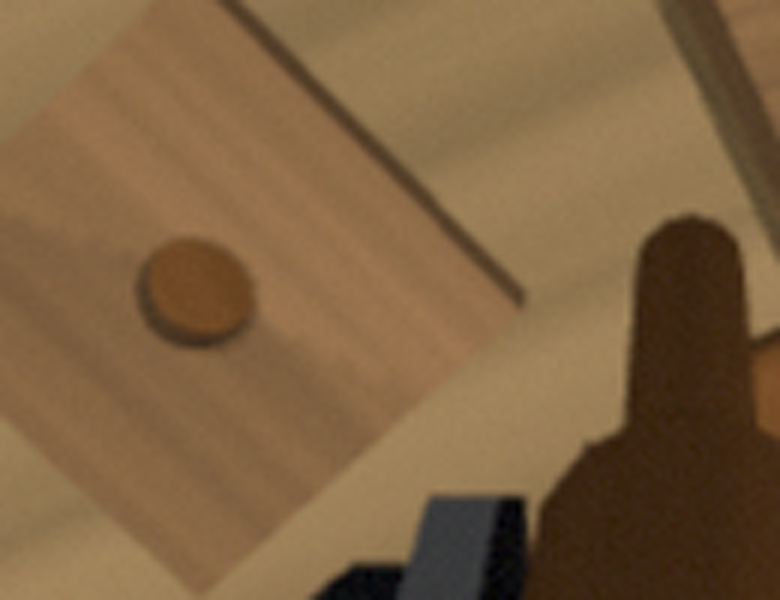

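Call:
jog_arm(
  targets="-1 -20 0 -0.2 0.1 0 -1;-1 -20 0 0 0 0 -1;-1 -15 -5 0 0 0 -1;0 -5 -5 0 0 0 -1;0 -2 -4 0 0 0 -1;0 0 -2 0 0 0 -1;0 0 0 0 0 0 -1",
)

```text
time: 8.95
eef_pos: [0.5195, -0.1468, 0.2275]
tcp_rot: [0.141, 0.99, 0.001, 0.001]
contact_force: [-0.3, 0.2, -0.2]
opening: 0.278
```

```bash
python3 - <<'E'
from h import *
st((518.6,-151.9,218))
w=read_camera("wrist");crop(w,(320,250),130,100,6,"pics/w6c.png")
E
```

```text
go 0.0187
t 8.95 pos [ 519.5 -146.8  227.5] fix deg [-0.07  0.14] F [-0.26  0.16 -0.2 ] M [ 0.02 -0.01  0.01] op 0.278
to go [-0.9 -5.1 -9.5]
```

View pics/w6c.png

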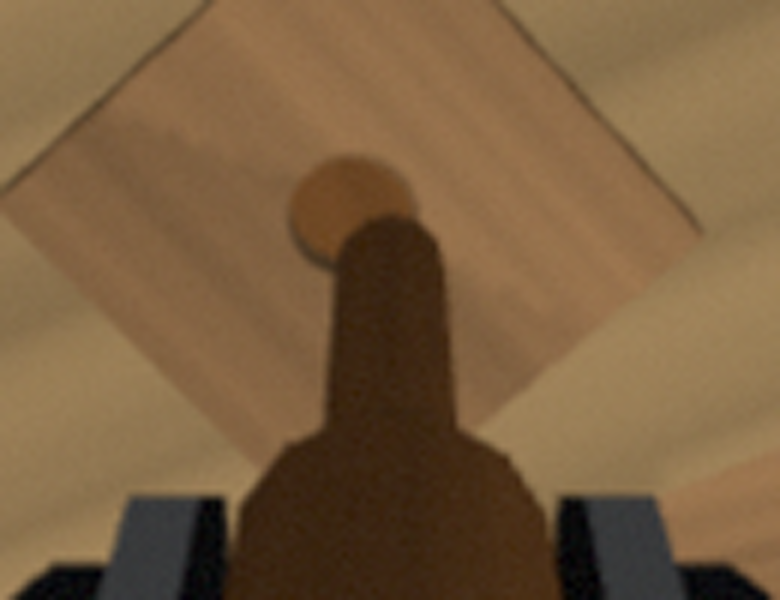

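```bash
python3 - <<'E'
from h import *
w=read_camera("wrist");crop(w,(320,250),130,100,6,"pics/w6d.png")
p=get_state()["eef_pos"]
h=onz(w,(313.8,235.8),.124);t=onz(w,(320,243.7),p[2]-.0841)
print("hole",h,"tip",t,"go",(h-t)*1000)
st()
E
```

```text
go 0.0187
hole [ 0.51925166 -0.15026653  0.124     ] tip [ 0.52020189 -0.14596729  0.14387122] go [ -0.95022894  -4.29923534 -19.87122194]
t 9.05 pos [ 519.7 -146.7  228. ] fix deg [-0.05  0.17] F [ 0.21 -0.9  -1.08] M [ 0.02 -0.   -0.02] op 0.276
```

Call:
jog_arm(
  targets="-1 -4 -5 0 0 0 -1;0 0 -5 0 0 0 -1;0 0 -2 0 0 0 -1;0 0 0 0 0 0 -1",
)

```text
time: 9.38
eef_pos: [0.5191, -0.1496, 0.2155]
tcp_rot: [0.14, 0.99, 0.001, 0.002]
contact_force: [0.6, 0.5, -0.4]
opening: 0.275
```

```bash
python3 - <<'E'
from h import *
st((518.7,-151.2,216))
w=read_camera("wrist");crop(w,(320,250),130,100,6,"pics/w7c.png")
h=onz(w,(313.8,235.8),.124);print("tip should sit under px",proj(w,[.51926,-.1504,.124]))
E
```

```text
go 0.0187
t 9.38 pos [ 519.1 -149.6  215.5] fix deg [-0.03  0.25] F [ 0.55  0.45 -0.38] M [0.01 0.01 0.  ] op 0.275
to go [-0.4 -1.6  0.5]
tip should sit under px [317.65907531 239.98770782]
```

View pics/w7c.png

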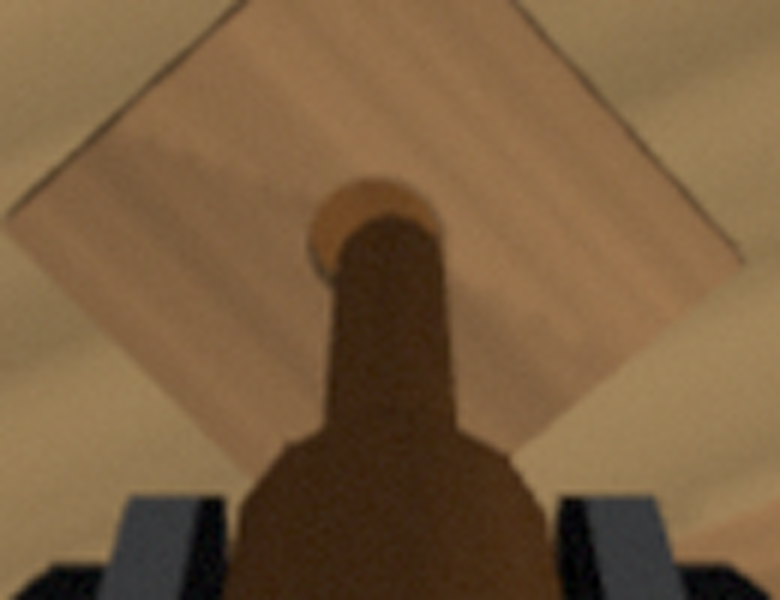

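Call:
jog_arm(
  targets="-0.5 -1.6 0 0 0.2 0 -1;0 0 0 0 0 0 -1;0 0 0 0 0 0 -1",
)

```text
time: 9.68
eef_pos: [0.5187, -0.1512, 0.2158]
tcp_rot: [0.14, 0.99, 0.0, 0.0]
contact_force: [0.3, 0.6, -0.2]
opening: 0.276
```

```bash
python3 - <<'E'
from h import *
st((518.7,-151.2,216))
w=read_camera("wrist");crop(w,(320,250),130,100,6,"pics/w8c.png")
print("hole px",proj(w,[.51926,-.1504,.124]))
E
```

```text
go 0.0187
t 9.68 pos [ 518.7 -151.2  215.8] fix deg [-0.03  0.04] F [ 0.31  0.63 -0.16] M [-0.03 -0.03 -0.01] op 0.276
to go [ 0.  -0.   0.2]
hole px [320.24863707 240.25948285]
```

View pics/w8c.png

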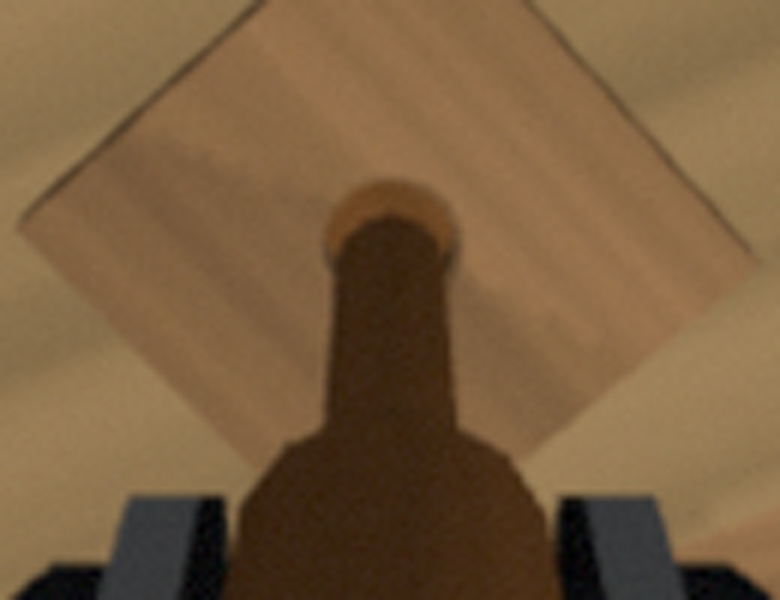

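The hole is at column 392 of the crop and the rod at 391, so they are aligned sideways. I'll descend slowly.

Call:
jog_arm(
  targets="0 0 -0.8 0 0 0 -1;0 0 -0.8 0 0 0 -1;0 0 -0.8 0 0 0 -1;0 0 -0.8 0 0 0 -1;0 0 -0.8 0 0 0 -1;0 0 -0.8 0 0 0 -1",
)

```text
time: 10.23
eef_pos: [0.519, -0.1514, 0.2113]
tcp_rot: [0.14, 0.99, 0.0, 0.001]
contact_force: [-0.6, -0.5, -0.4]
opening: 0.277
```

```bash
python3 - <<'E'
from h import *
st((518.7,-151.2,208.1))
w=read_camera("wrist");crop(w,(320,250),130,100,6,"pics/w9c.png")
print("hole px",proj(w,[.51926,-.1504,.124]))
E
```

```text
go 0.0187
t 10.23 pos [ 519.  -151.4  211.3] fix deg [0.01 0.11] F [-0.58 -0.48 -0.4 ] M [ 0.02 -0.03  0.03] op 0.277
to go [-0.3  0.2 -3.2]
hole px [320.50480415 241.44195975]
```

View pics/w9c.png

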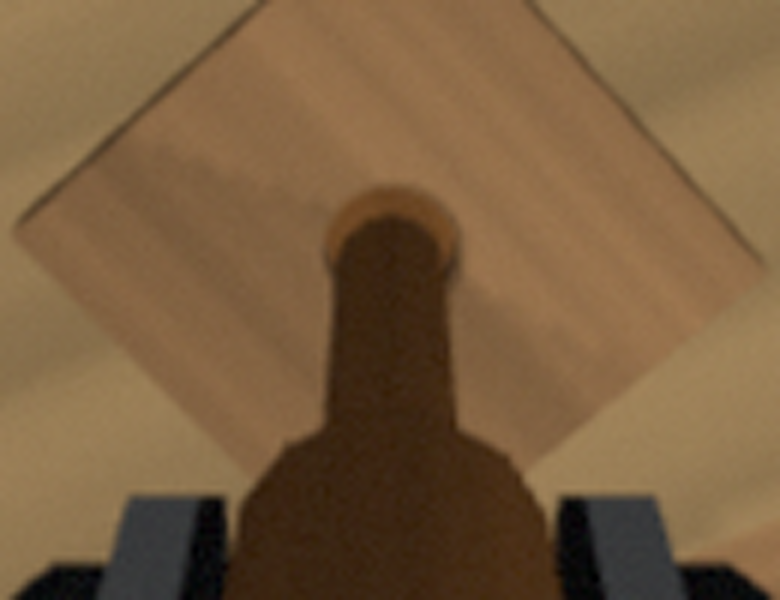

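Call:
jog_arm(
  targets="-0.6 0.2 -0.8 0 0.1 0 -1;0 0 -0.8 0 0 0 -1;0 0 -0.8 0 0 0 -1;0 0 -0.8 0 0 0 -1;0 0 -0.8 0 0 0 -1",
)

```text
time: 10.7
eef_pos: [0.5183, -0.1511, 0.2067]
tcp_rot: [0.14, 0.99, -0.0, -0.0]
contact_force: [0.2, 0.0, -1.1]
opening: 0.276
```

```bash
python3 - <<'E'
from h import *
st((518.5,-151.2,208.1))
w=read_camera("wrist");crop(w,(320,250),130,100,6,"pics/w10c.png")
E
```

```text
go 0.0187
t 10.7 pos [ 518.3 -151.1  206.7] fix deg [-0.   -0.01] F [ 0.2   0.05 -1.14] M [ 0.  0. -0.] op 0.276
to go [ 0.2 -0.1  1.4]
```

View pics/w10c.png

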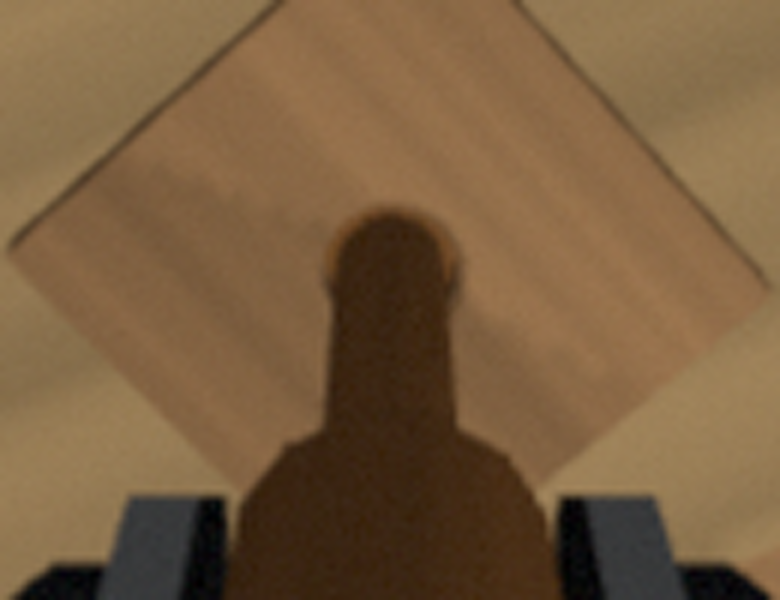

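Call:
jog_arm(
  targets="0.4 -0.1 -0.8 0 0 0 -1;0 0 -0.8 0 0 0 -1;0 0 -0.8 0 0 0 -1",
)

```text
time: 11.0
eef_pos: [0.5187, -0.1512, 0.204]
tcp_rot: [0.14, 0.99, 0.0, -0.0]
contact_force: [0.6, 0.2, -0.2]
opening: 0.274
```

Call:
jog_arm(
  targets="0 0 -0.8 0 0 0 -1;0 0 -0.8 0 0 0 -1;0 0 -0.8 0 0 0 -1",
)

```text
time: 11.25
eef_pos: [0.5187, -0.1512, 0.2013]
tcp_rot: [0.14, 0.99, 0.0, -0.0]
contact_force: [-0.8, 0.0, -0.7]
opening: 0.271
```

```bash
python3 - <<'E'
from h import *
st((518.5,-151.2,208.1))
w=read_camera("wrist");crop(w,(320,250),130,100,6,"pics/w11c.png")
E
```

```text
go 0.0187
t 11.25 pos [ 518.7 -151.2  201.3] fix deg [-0.   -0.02] F [-0.85  0.   -0.69] M [-0.01  0.02 -0.06] op 0.271
to go [-0.2  0.   6.8]
```

View pics/w11c.png

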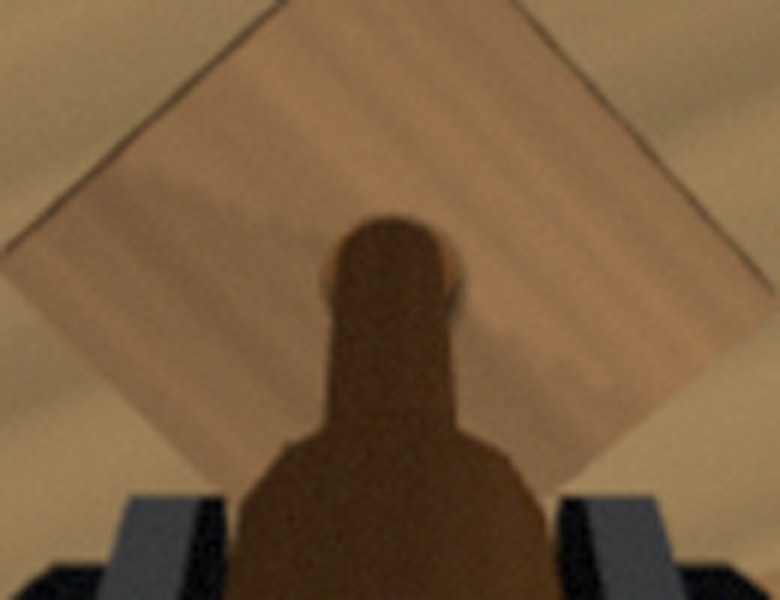

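No force at TCP 201, with the tip about 7 mm below the board's top: the tip is in the hole. Next I'll press slowly in short batches.

Call:
jog_arm(
  targets="0 0 -0.8 0 0 0 -1;0 0 -0.8 0 0 0 -1;0 0 -0.8 0 0 0 -1;0 0 -0.8 0 0 0 -1",
)

```text
time: 11.63
eef_pos: [0.5187, -0.1512, 0.1977]
tcp_rot: [0.14, 0.99, 0.0, -0.0]
contact_force: [0.1, -1.0, -0.5]
opening: 0.276
```

Call:
jog_arm(
  targets="0 0 -0.8 0 0 0 -1;0 0 -0.8 0 0 0 -1;0 0 -0.8 0 0 0 -1;0 0 -0.8 0 0 0 -1",
)

```text
time: 11.97
eef_pos: [0.5187, -0.1512, 0.1943]
tcp_rot: [0.14, 0.99, 0.0, -0.0]
contact_force: [-0.6, 0.8, 3.6]
opening: 0.273
```

Call:
jog_arm(
  targets="0 0 -0.8 0 0 0 -1;0 0 -0.8 0 0 0 -1;0 0 -0.8 0 0 0 -1;0 0 -0.8 0 0 0 -1",
)

```text
time: 12.3
eef_pos: [0.5195, -0.1513, 0.1943]
tcp_rot: [0.14, 0.99, 0.0, 0.001]
contact_force: [-2.9, 1.1, 6.6]
opening: 0.276
```

```bash
python3 - <<'E'
from h import *
st((518.5,-151.2,158))
E
```

```text
go 0.0187
t 12.3 pos [ 519.5 -151.3  194.3] fix deg [0.   0.07] F [-2.92  1.12  6.59] M [0.27 0.52 0.03] op 0.276
to go [ -1.    0.1 -36.3]
```

Contact with the peg about 14 mm down, at 6.6 N. I'll raise the step a little.

Call:
jog_arm(
  targets="-0.5 0 -1.1 0 0 0 -1;-0.2 0 -1.3 0 0 0 -1;0 0 -1.3 0 0 0 -1",
)

```text
time: 12.55
eef_pos: [0.5196, -0.1513, 0.1942]
tcp_rot: [0.14, 0.99, 0.0, 0.002]
contact_force: [-2.8, 0.5, 7.5]
opening: 0.273
```

Call:
jog_arm(
  targets="0 0 -1.5 0 0 0 -1;0 0 -1.5 0 0 0 -1;0 0 -1.5 0 0 0 -1",
)

```text
time: 12.8
eef_pos: [0.5198, -0.1514, 0.1942]
tcp_rot: [0.139, 0.99, -0.0, 0.001]
contact_force: [-3.1, 1.1, 8.6]
opening: 0.275
```

```bash
python3 - <<'E'
from h import *
st((518.5,-151.2,158))
E
```

```text
go 0.0187
t 12.8 pos [ 519.8 -151.4  194.2] fix deg [0.03 0.14] F [-3.06  1.09  8.61] M [0.38 0.78 0.01] op 0.275
to go [ -1.3   0.2 -36.2]
```

Call:
jog_arm(
  targets="-1 0 -1.8 0 0 0 -1;-0.8 0 -1.8 0 0 0 -1;-0.5 0 -1.8 0 0 0 -1",
)

```text
time: 13.05
eef_pos: [0.5192, -0.1513, 0.1942]
tcp_rot: [0.139, 0.99, 0.0, 0.004]
contact_force: [-2.1, 1.6, 8.1]
opening: 0.275
```

Call:
jog_arm(
  targets="-0.4 0 -2 0 0 0 -1;-0.4 0 -2.1 0 0 0 -1",
)

```text
time: 13.22
eef_pos: [0.5193, -0.1513, 0.1942]
tcp_rot: [0.139, 0.99, 0.0, 0.005]
contact_force: [-2.6, 1.7, 10.4]
opening: 0.275
```

```bash
python3 - <<'E'
from h import *
st((518.5,-151.2,158))
E
```

```text
go 0.0187
t 13.22 pos [ 519.3 -151.3  194.2] fix deg [0.05 0.52] F [-2.55  1.74 10.4 ] M [0.48 0.79 0.  ] op 0.275
to go [ -0.8   0.1 -36.2]
```

Call:
jog_arm(
  targets="-0.3 0 -2.4 0 0.4 0 -1;-0.2 0 -2.4 0 0.2 0 -1",
)

```text
time: 13.38
eef_pos: [0.5199, -0.1513, 0.1942]
tcp_rot: [0.139, 0.99, -0.0, 0.001]
contact_force: [-3.0, 1.6, 10.1]
opening: 0.275
```

Call:
jog_arm(
  targets="-0.2 0 -2.8 0 0.2 0 -1;-0.2 0 -2.8 0 0.2 0 -1",
)

```text
time: 13.55
eef_pos: [0.5206, -0.1514, 0.1941]
tcp_rot: [0.139, 0.99, -0.001, -0.002]
contact_force: [-3.3, 2.7, 11.9]
opening: 0.274
```

```bash
python3 - <<'E'
from h import *
st((518.5,-151.2,158))
E
```

```text
go 0.0187
t 13.55 pos [ 520.6 -151.4  194.1] fix deg [ 0.08 -0.22] F [-3.28  2.73 11.9 ] M [0.61 1.05 0.03] op 0.274
to go [ -2.1   0.2 -36.1]
```

Call:
jog_arm(
  targets="-2.5 0 -2.5 0 0 0 -1;-2 0.2 -2.8 0 0 0 -1",
)

```text
time: 13.72
eef_pos: [0.5189, -0.1512, 0.1942]
tcp_rot: [0.14, 0.99, -0.001, 0.002]
contact_force: [-0.8, 2.1, 8.8]
opening: 0.276
```

```bash
python3 - <<'E'
from h import *
st((518.5,-151.2,158))
w=read_camera("wrist");crop(w,(320,300),260,200,3,"pics/w12c.png")
E
```

```text
go 0.0187
t 13.72 pos [ 518.9 -151.2  194.2] fix deg [0.1  0.23] F [-0.79  2.06  8.85] M [ 0.52  0.18 -0.05] op 0.276
to go [ -0.4  -0.  -36.2]
```

View pics/w12c.png

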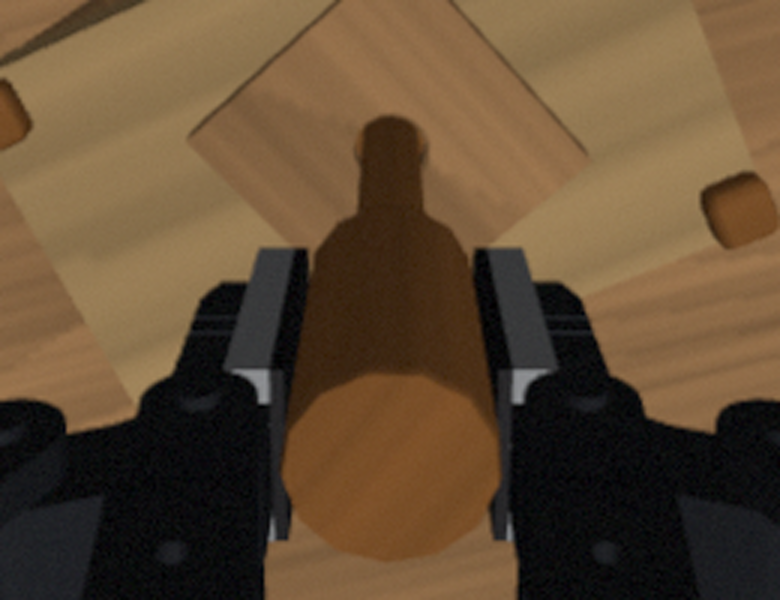

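The rod is in the hole and held straight. I'll push harder while trimming x.

Call:
jog_arm(
  targets="-0.8 0.1 -3 0 0 0 -1;-1 0.1 -3.2 0 0 0 -1;-1 0.1 -3.2 0 0 0 -1",
)

```text
time: 14.02
eef_pos: [0.5192, -0.1513, 0.1941]
tcp_rot: [0.14, 0.99, -0.001, 0.006]
contact_force: [-3.3, 2.4, 14.0]
opening: 0.273
```

Call:
jog_arm(
  targets="-1 0.1 -3.6 0 0.1 0 -1;-1 0.1 -3.6 0 0.1 0 -1",
)

```text
time: 14.18
eef_pos: [0.5191, -0.1512, 0.1941]
tcp_rot: [0.139, 0.99, -0.001, 0.007]
contact_force: [-4.1, 2.4, 14.0]
opening: 0.272
```

```bash
python3 - <<'E'
from h import *
st((518.5,-151.2,158))
E
```

```text
go 0.0187
t 14.18 pos [ 519.1 -151.2  194.1] fix deg [0.24 0.79] F [-4.15  2.44 14.04] M [ 0.81  0.9  -0.05] op 0.272
to go [ -0.6   0.  -36.1]
```

Call:
jog_arm(
  targets="-1.5 0.1 -3.8 0.2 0.7 0 -1;-1.5 0.1 -4.2 0.2 0.5 0 -1",
)

```text
time: 14.35
eef_pos: [0.5194, -0.1515, 0.1939]
tcp_rot: [0.14, 0.99, 0.001, 0.001]
contact_force: [-2.5, 1.9, 12.2]
opening: 0.276
```

```bash
python3 - <<'E'
from h import *
st((518.5,-151.2,158))
E
```

```text
go 0.0187
t 14.35 pos [ 519.4 -151.5  193.9] fix deg [-0.04  0.15] F [-2.52  1.86 12.15] M [0.6  0.44 0.03] op 0.276
to go [ -0.9   0.3 -35.9]
```

Call:
jog_arm(
  targets="-1.2 0.2 -4.4 0 0.3 0 -1;-1.2 0.2 -4.6 0 0.3 0 -1",
)

```text
time: 14.52
eef_pos: [0.5201, -0.1515, 0.1928]
tcp_rot: [0.14, 0.99, -0.0, -0.0]
contact_force: [-4.3, 2.9, 14.2]
opening: 0.276
```

```bash
python3 - <<'E'
from h import *
st((518.5,-151.2,158))
E
```

```text
go 0.0187
t 14.52 pos [ 520.1 -151.5  192.8] fix deg [ 0.03 -0.01] F [-4.29  2.94 14.2 ] M [ 0.72  0.88 -0.01] op 0.276
to go [ -1.6   0.3 -34.8]
```

It is moving at about 14 N, so I'll continue at this step.

Call:
jog_arm(
  targets="-2 0.2 -4.4 0 0.2 0 -1;-2 0.2 -4.4 0 0.2 0 -1;-2 0.2 -4.4 0 0.2 0 -1",
)

```text
time: 14.77
eef_pos: [0.5194, -0.1513, 0.1921]
tcp_rot: [0.14, 0.99, -0.001, 0.002]
contact_force: [-3.5, 3.0, 14.3]
opening: 0.277
```

```bash
python3 - <<'E'
from h import *
st((518.5,-151.2,158))
E
```

```text
go 0.0187
t 14.77 pos [ 519.4 -151.3  192.1] fix deg [0.14 0.2 ] F [-3.46  3.04 14.29] M [ 0.81  0.65 -0.03] op 0.277
to go [ -0.9   0.1 -34.1]
```

Call:
jog_arm(
  targets="-1.8 0.1 -5 0.1 0.3 0 -1;-1.8 0.1 -5.2 0.1 0.3 0 -1;-1.8 0.1 -5.2 0.1 0.3 0 -1;-1.8 0.1 -5.2 0.1 0.3 0 -1",
)

```text
time: 15.1
eef_pos: [0.5196, -0.1515, 0.1893]
tcp_rot: [0.14, 0.99, 0.001, 0.001]
contact_force: [-2.6, 3.4, 14.6]
opening: 0.279
```

```bash
python3 - <<'E'
from h import *
st((518.5,-151.2,158))
E
```

```text
go 0.0187
t 15.1 pos [ 519.6 -151.5  189.3] fix deg [-0.1   0.13] F [-2.6   3.39 14.61] M [ 0.88  0.76 -0.04] op 0.279
to go [ -1.1   0.3 -31.3]
```

Call:
jog_arm(
  targets="-1.8 0.4 -5.5 0 0.3 0 -1;-1.8 0.4 -5.5 0 0.3 0 -1;-1.8 0.4 -5.5 0 0.3 0 -1;-1.8 0.4 -5.5 0 0.3 0 -1;-1.8 0.4 -5.5 0 0.3 0 -1;-1.8 0.4 -5.5 0 0.3 0 -1",
)

```text
time: 15.6
eef_pos: [0.5198, -0.1506, 0.1834]
tcp_rot: [0.141, 0.99, -0.002, -0.0]
contact_force: [-3.2, 3.0, 17.3]
opening: 0.274
```

```bash
python3 - <<'E'
from h import *
st((518.5,-151.2,158))
E
```

```text
go 0.0187
t 15.6 pos [ 519.8 -150.6  183.4] fix deg [ 0.23 -0.04] F [-3.25  3.02 17.31] M [ 0.76  0.82 -0.02] op 0.274
to go [ -1.3  -0.6 -25.4]
```

Call:
jog_arm(
  targets="-2 0 -5.3 0.2 0.2 0 -1;-2 0 -5.3 0.1 0.2 0 -1;-2 0 -5.3 0 0.2 0 -1;-2 0 -5.3 0 0.2 0 -1;-2 0 -5.3 0 0.2 0 -1;-2 0 -5.3 0 0.2 0 -1",
)

```text
time: 16.1
eef_pos: [0.5191, -0.151, 0.18]
tcp_rot: [0.141, 0.99, 0.0, 0.003]
contact_force: [-3.1, 4.4, 16.5]
opening: 0.275
```

```bash
python3 - <<'E'
from h import *
st((518.5,-151.2,158))
E
```

```text
go 0.0187
t 16.1 pos [ 519.1 -151.   180. ] fix deg [0.04 0.4 ] F [-3.13  4.4  16.51] M [ 0.96  0.82 -0.03] op 0.275
to go [ -0.6  -0.2 -22. ]
```

Call:
jog_arm(
  targets="-2 0.3 -5.5 0 0.4 0 -1;-2 0.3 -5.5 0 0.3 0 -1;-2 0.3 -5.5 0 0.3 0 -1;-2 0.3 -5.5 0 0.3 0 -1;-2 0.3 -5.5 0 0.3 0 -1;-2 0.3 -5.5 0 0.3 0 -1;-2 0.3 -5.5 0 0.3 0 -1",
)

```text
time: 16.68
eef_pos: [0.5193, -0.1503, 0.1751]
tcp_rot: [0.142, 0.99, -0.003, 0.003]
contact_force: [-3.3, 3.2, 17.0]
opening: 0.281
```

```bash
python3 - <<'E'
from h import *
st((518.5,-151.2,158))
E
```

```text
go 0.0187
t 16.68 pos [ 519.3 -150.3  175.1] fix deg [0.37 0.24] F [-3.26  3.21 16.97] M [ 0.85  0.88 -0.02] op 0.281
to go [ -0.8  -0.9 -17.1]
```

Call:
jog_arm(
  targets="-2 0 -5.5 0.3 0.3 0 -1;-2 0 -5.5 0.2 0.3 0 -1;-2 0 -5.5 0.1 0.3 0 -1;-2 0 -5.5 0.1 0.3 0 -1;-2 0 -5.5 0.1 0.3 0 -1;-2 0.1 -5.5 0.1 0.3 0 -1;-2 0.1 -5.5 0.1 0.3 0 -1",
)

```text
time: 17.27
eef_pos: [0.5182, -0.151, 0.1653]
tcp_rot: [0.142, 0.99, 0.004, -0.0]
contact_force: [0.6, -0.7, -1.0]
opening: 0.273
```

```bash
python3 - <<'E'
from h import *
st((518.5,-151.2,158))
E
```

```text
go 0.0187
t 17.27 pos [ 518.2 -151.   165.3] fix deg [-0.42  0.02] F [ 0.63 -0.71 -1.04] M [ 0.   -0.03  0.02] op 0.273
to go [ 0.3 -0.2 -7.3]
```

The force has vanished, so the peg has probably dropped. I'll hold and look.

Call:
jog_arm(
  targets="0 0 -0.5 -0.3 0 0 -1;0 0 0 0 0 0 -1;0 0 0 0 0 0 -1",
)

```text
time: 17.52
eef_pos: [0.5175, -0.1509, 0.1627]
tcp_rot: [0.142, 0.99, 0.001, -0.001]
contact_force: [-0.5, 0.2, -0.3]
opening: 0.279
```

```bash
python3 - <<'E'
from h import *
st((518.5,-151.2,158))
s=read_camera("side");crop(s,(365,300),120,100,6,"pics/s13.png")
for n in("peg_center","dish"):print(n,[(r["uv"],round(r["p"],2),onz(s,r["uv"],.02 if n!="dish" else 0).round(3)) for r in mark_of(n,s)[:3]])
E
```

```text
go 0.0187
t 17.52 pos [ 517.5 -150.9  162.7] fix deg [-0.08 -0.05] F [-0.53  0.23 -0.35] M [-0.02  0.03  0.01] op 0.279
to go [ 1.  -0.3 -4.7]
peg_center [([279.3, 249.0], 0.63, array([0.528, 0.152, 0.02 ])), ([368.5, 309.5], 0.42, array([ 0.538, -0.159,  0.02 ])), ([475.6, 346.1], 0.28, array([ 0.627, -0.389,  0.02 ]))]
dish [([290.6, 347.7], 0.71, array([ 0.342, -0.117, -0.   ])), ([212.4, 220.4], 0.71, array([0.486, 0.402, 0.   ])), ([335.8, 277.9], 0.67, array([ 0.575, -0.012, -0.   ]))]
```

View pics/s13.png

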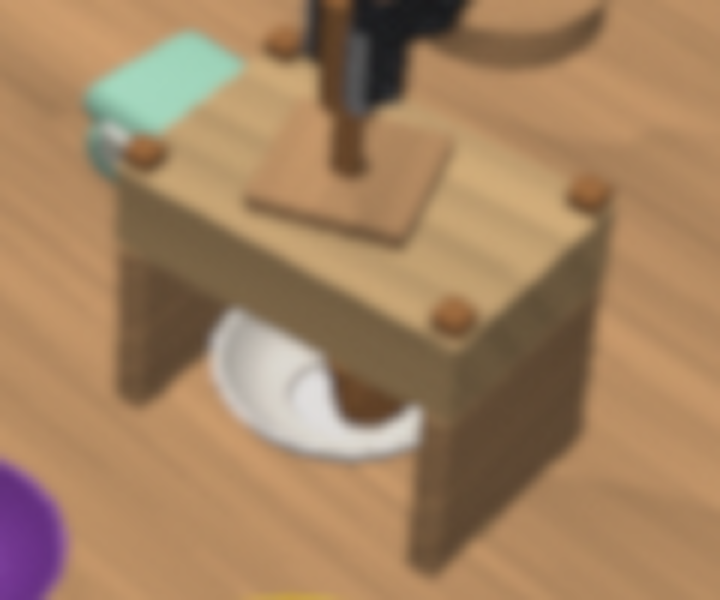

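```bash
python3 - <<'E'
from h import *
s=read_camera("side")
b=np.array([.519,-.155,0])
c=lambda X:((proj(s,X)-[305,250])*6).round()
for z in(.005,.02,.05,.064): 
    print(z,c(b+[-.0096,-.0105,z]),c(b+[0,0,z]))
print("peg bottom front edge at dish floor:",onz(s,(365.8,320.8),.006))
E
```

```text
go 0.0187
0.005 [338. 429.] [336. 403.]
0.02 [340. 400.] [338. 374.]
0.05 [344. 341.] [342. 315.]
0.064 [346. 313.] [344. 287.]
peg bottom front edge at dish floor: [ 0.51782608 -0.1713373   0.006     ]
```

The peg's lower edge matches the dish floor (crop row 425; it would be about 341 if still in the bore). Next I'll draw the rod out.

Call:
jog_arm(
  targets="0 0 3 0 0 0 -1;0.3 0 6 0 0 0 -1;0 0 8 0 0 0 -1;0 0 8 0 0 0 -1;0 0 8 0 0 0 -1;0 0 8 0 0 0 -1",
)

```text
time: 18.22
eef_pos: [0.5174, -0.151, 0.206]
tcp_rot: [0.143, 0.99, 0.001, -0.001]
contact_force: [0.2, -0.2, -0.7]
opening: 0.274
```

```bash
python3 - <<'E'
from h import *
st((518.5,-151.2,250))
E
```

```text
go 0.0187
t 18.22 pos [ 517.4 -151.   206. ] fix deg [-0.12 -0.12] F [ 0.2  -0.17 -0.65] M [ 0.02  0.04 -0.02] op 0.274
to go [ 1.1 -0.2 44. ]
```

Call:
jog_arm(
  targets="0 0 10 0 0 0 -1;0 0 12 0 0 0 -1;0 0 10 0 0 0 -1;0 0 6 0 0 0 -1;0 0 0 -0.1 -0.1 0 -1",
)

```text
time: 18.63
eef_pos: [0.5184, -0.1514, 0.2528]
tcp_rot: [0.143, 0.99, -0.001, 0.003]
contact_force: [0.0, -0.3, 0.8]
opening: 0.273
```

```bash
python3 - <<'E'
from h import *
st((536.2,170.9,250))
w=read_camera("wrist");crop(w,(320,250),130,100,6,"pics/w14c.png")
s=read_camera("side");crop(s,(365,300),120,100,6,"pics/s14.png")
E
```

```text
go 0.0187
t 18.63 pos [ 518.4 -151.4  252.8] fix deg [0.14 0.28] F [ 0.02 -0.3   0.83] M [ 0.01 -0.02  0.03] op 0.273
to go [ 17.8 322.3  -2.8]
```

View pics/w14c.png

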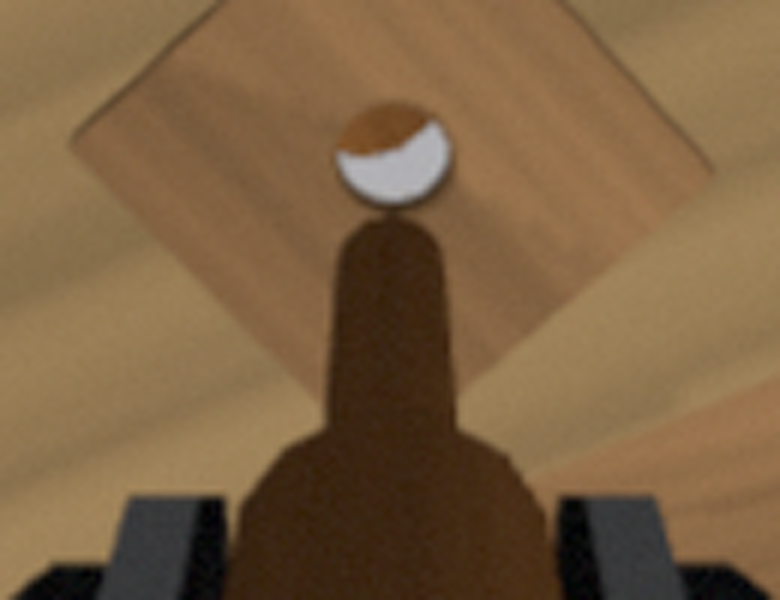

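View pics/s14.png

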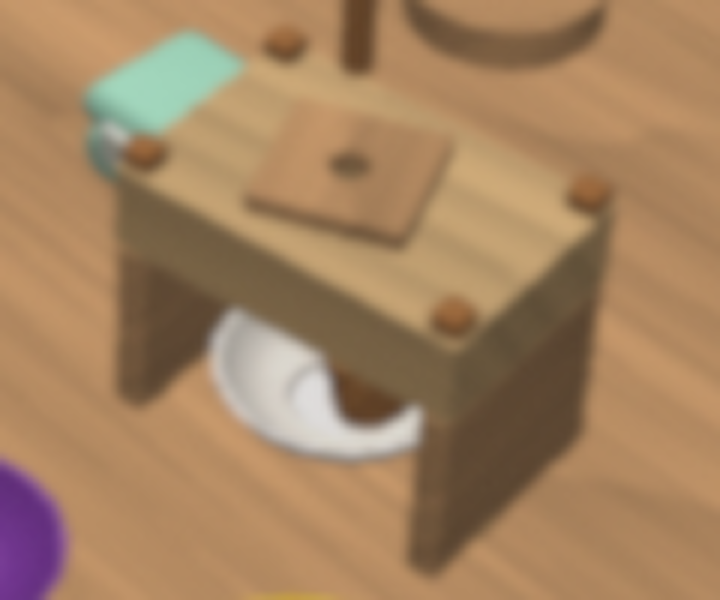

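The peg is in the dish and the dish shows white through the hole. The rod tip is at the same wrist pixels as before, so it has not slipped. Now back to the stand.

Call:
jog_arm(
  targets="0 15 0 0.1 0.2 0 -1;2 30 0 0 0 0 -1;2 33 0 0 0 0 -1;2 33 0 0 0 0 -1;2 33 0 0 0 0 -1;2 33 0 0 0 0 -1;2 33 0 0 0 0 -1;2 33 0 0 0 0 -1;2 33 0 0 0 0 -1;2 20 0 0 0 0 -1",
)

```text
time: 19.57
eef_pos: [0.5293, 0.1534, 0.2407]
tcp_rot: [0.148, 0.989, -0.001, -0.009]
contact_force: [-0.7, -0.1, -1.1]
opening: 0.277
```

```bash
python3 - <<'E'
from h import *
st((536.2,170.9,190))
E
```

```text
go 0.0187
t 19.57 pos [529.3 153.4 240.7] fix deg [-0.08 -1.03] F [-0.68 -0.07 -1.08] M [-0.01 -0.02  0.02] op 0.277
to go [  6.9  17.5 -50.7]
```

Call:
jog_arm(
  targets="6 10 -10 0 -1 0 -1;1 2 -10 0 0 0 -1;0 0 -8 0 0 0 -1;0 0 -3 0 0 0 -1;0 0 0 0 0 0 -1;0 0 0 0 0 0 -1",
)

```text
time: 20.07
eef_pos: [0.5327, 0.1686, 0.2022]
tcp_rot: [0.145, 0.989, -0.001, -0.006]
contact_force: [-0.3, -0.7, -0.3]
opening: 0.278
```

```bash
python3 - <<'E'
from h import *
st((536.2,170.9,190))
E
```

```text
go 0.0187
t 20.07 pos [532.7 168.6 202.2] fix deg [-0.01 -0.65] F [-0.28 -0.66 -0.35] M [ 0.05 -0.01 -0.  ] op 0.278
to go [  3.5   2.3 -12.2]
```

Call:
jog_arm(
  targets="3.5 2 -6 0 -0.6 0 -1;0 0 0 0 0 0 -1;0 0 0 0 0 0 -1",
)

```text
time: 20.32
eef_pos: [0.5371, 0.1685, 0.1962]
tcp_rot: [0.147, 0.989, 0.0, 0.0]
contact_force: [-0.0, 0.1, -0.6]
opening: 0.277
```

```bash
python3 - <<'E'
from h import *
st((536.2,170.9,190))
w=read_camera("wrist");crop(w,(320,250),130,100,6,"pics/w15c.png")
E
```

```text
go 0.0187
t 20.32 pos [537.1 168.5 196.2] fix deg [0.   0.05] F [-0.    0.07 -0.65] M [0.01 0.04 0.  ] op 0.277
to go [-0.9  2.4 -6.2]
```

View pics/w15c.png

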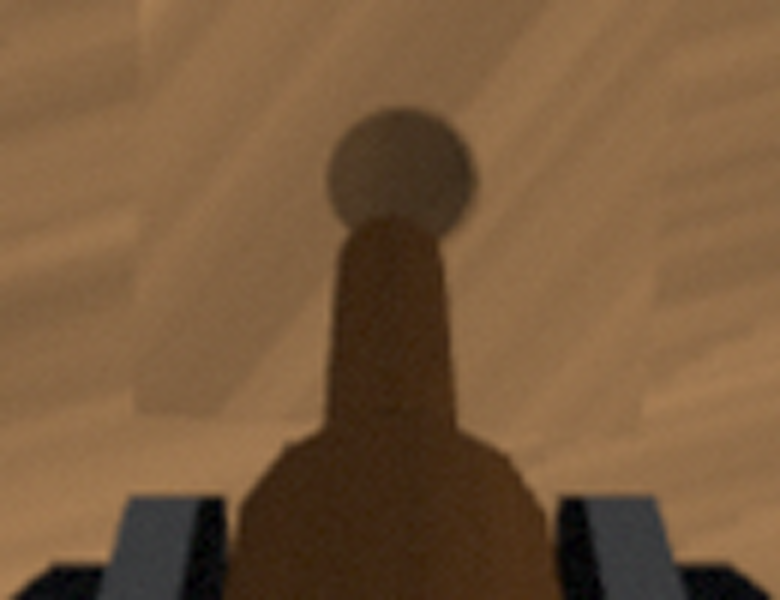

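```bash
python3 - <<'E'
from h import *
w=read_camera("wrist");p=get_state()["eef_pos"]
h=onz(w,(322.2,230.2),.085);t=onz(w,(320,243.7),p[2]-.0841)
print(h,t,(h-t)*1000);st((536.2,170.9,190))
E
```

```text
go 0.0187
[0.53620003 0.17119986 0.085     ] [0.53759296 0.16904887 0.11210128] [ -1.39293473   2.15098643 -27.10128158]
t 20.42 pos [537.  168.7 196.2] fix deg [0.   0.04] F [ 0.61 -0.68 -0.23] M [0.   0.01 0.01] op 0.274
to go [-0.8  2.2 -6.2]
```

Vision and the remembered grasp pose agree to within 1 mm. Adjusting x and y, then lowering.

Call:
jog_arm(
  targets="-1 2.2 -6 0 0 0 -1;0 0 -6 0 0 0 -1;0 0 -4 0 0 0 -1;0 0 0 0 0 0 -1",
)

```text
time: 20.75
eef_pos: [0.5364, 0.171, 0.1799]
tcp_rot: [0.147, 0.989, 0.0, 0.001]
contact_force: [0.3, -0.7, 0.4]
opening: 0.272
```

```bash
python3 - <<'E'
from h import *
st((536.0,170.8,94))
w=read_camera("wrist");crop(w,(320,250),130,100,6,"pics/w16c.png")
E
```

```text
go 0.0187
t 20.75 pos [536.4 171.  179.9] fix deg [-0.02  0.17] F [ 0.29 -0.69  0.41] M [ 0.01  0.03 -0.06] op 0.272
to go [ -0.4  -0.2 -85.9]
```

View pics/w16c.png

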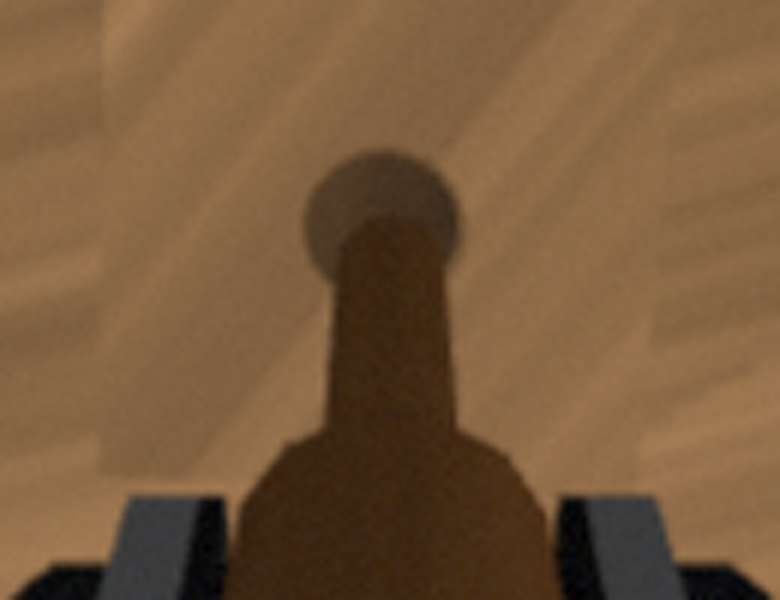

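Call:
jog_arm(
  targets="-0.3 -0.6 -3 0 0.1 0 -1;0 0 -3 0 0 0 -1;0 0 -3 0 0 0 -1;0 0 -2 0 0 0 -1;0 0 -2 0 0 0 -1;0 0 -2 0 0 0 -1",
)

```text
time: 21.3
eef_pos: [0.5366, 0.1706, 0.1643]
tcp_rot: [0.147, 0.989, 0.0, 0.001]
contact_force: [-0.9, 0.6, -0.9]
opening: 0.276
```

```bash
python3 - <<'E'
from h import *
st((536.0,170.5,94))
w=read_camera("wrist");crop(w,(320,250),130,100,6,"pics/w17c.png")
E
```

```text
go 0.0187
t 21.3 pos [536.6 170.6 164.3] fix deg [-0.03  0.14] F [-0.94  0.64 -0.87] M [-0.   -0.03  0.01] op 0.276
to go [ -0.6  -0.1 -70.3]
```

View pics/w17c.png

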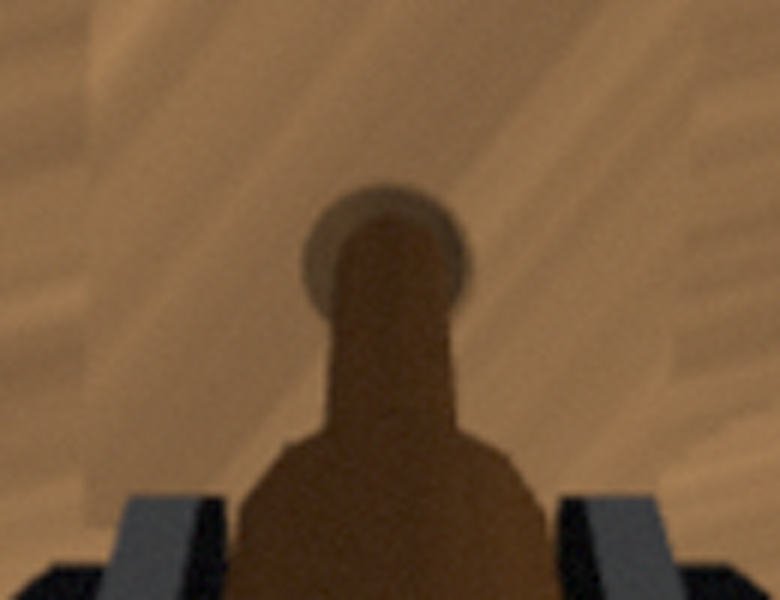

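The tip is in the stand's hole, centred and with no force. Lowering further.

Call:
jog_arm(
  targets="-0.3 0 -5 0 0.1 0 -1;-0.1 0 -6 0 0 0 -1;-0.1 0 -6 0 0 0 -1;0 0 -6 0 0 0 -1;0 0 -6 0 0 0 -1;0 0 -6 0 0 0 -1",
)

```text
time: 21.85
eef_pos: [0.5365, 0.1706, 0.1265]
tcp_rot: [0.147, 0.989, 0.0, 0.001]
contact_force: [0.2, -0.0, -0.1]
opening: 0.275
```

```bash
python3 - <<'E'
from h import *
st((536.0,170.5,94))
E
```

```text
go 0.0187
t 21.85 pos [536.5 170.6 126.5] fix deg [-0.04  0.12] F [ 0.24 -0.01 -0.14] M [-0.03  0.03 -0.04] op 0.275
to go [ -0.5  -0.1 -32.5]
```

Call:
jog_arm(
  targets="-0.2 0 -5 0 0.1 0 -1;0 0 -5 0 0 0 -1;0 0 -5 0 0 0 -1;0 0 -4 0 0 0 -1;0 0 -3 0 0 0 -1;0 0 -2 0 0 0 -1;0 0 -1 0 0 0 -1;0 0 -1 0 0 0 -1",
)

```text
time: 22.52
eef_pos: [0.5351, 0.1704, 0.0953]
tcp_rot: [0.147, 0.989, -0.0, -0.002]
contact_force: [-0.3, -0.5, -0.5]
opening: 0.275
```

```bash
python3 - <<'E'
from h import *
st((536.0,170.5,94))
E
```

```text
go 0.0187
t 22.52 pos [535.1 170.4  95.3] fix deg [-0.01 -0.2 ] F [-0.32 -0.54 -0.51] M [ 0.01 -0.01 -0.05] op 0.275
to go [ 0.9  0.1 -1.3]
```

Call:
jog_arm(
  targets="0.5 0 -0.6 0 -0.2 0 -1;0 0 -0.6 0 0 0 -1;0 0 -0.6 0 0 0 -1;0 0 -0.6 0 0 0 -1",
)

```text
time: 22.85
eef_pos: [0.5361, 0.1705, 0.094]
tcp_rot: [0.147, 0.989, 0.0, 0.0]
contact_force: [-2.2, 0.0, 4.2]
opening: 0.279
```

```bash
python3 - <<'E'
from h import *
st((536.0,170.5,94))
E
```

```text
go 0.0187
t 22.85 pos [536.1 170.5  94. ] fix deg [-0.01  0.05] F [-2.24  0.02  4.16] M [-0.01  0.41 -0.04] op 0.279
to go [-0.1  0.  -0. ]
```

The shoulder is seated at exactly the original height. Opening slowly.

Call:
jog_arm(
  targets="0 0 0 0 0 0 -0.35;0 0 0 0 0 0 -0.3;0 0 0 0 0 0 -0.2;0 0 0 0 0 0 0;0 0 0 0 0 0 0.3;0 0 0 0 0 0 0.6;0 0 0 0 0 0 1;0 0 0 0 0 0 1;0 0 0 0 0 0 1;0 0 0 0 0 0 1",
)

```text
time: 23.68
eef_pos: [0.5371, 0.1706, 0.0948]
tcp_rot: [0.147, 0.989, 0.001, 0.002]
contact_force: [0.6, 0.4, 0.4]
opening: 0.999
```

```bash
python3 - <<'E'
from h import *
st((536.0,170.5,94))
w=read_camera("wrist");cv2.imwrite("pics/w18.png",w["pixels"])
E
```

```text
go 0.0187
t 23.68 pos [537.1 170.6  94.8] fix deg [-0.04  0.24] F [0.6  0.41 0.44] M [-0.03  0.   -0.  ] op 0.999
to go [-1.1 -0.1 -0.8]
```

View pics/w18.png

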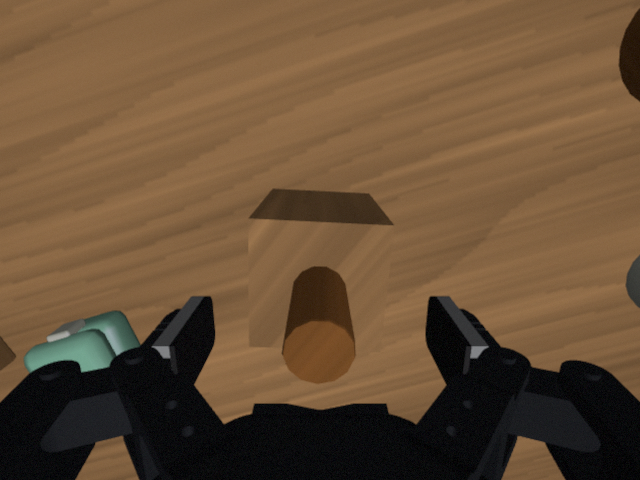

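The rod stands upright at (319,350), as before the grasp. I'll rise straight up and back off.

Call:
jog_arm(
  targets="0 0 8 0 0 0 1;0 0 15 0 0 0 1;0 0 20 0 0 0 1;0 0 25 0 0 0 1;0 0 25 0 0 0 1;0 0 25 0 0 0 1;0 0 20 0 0 0 1;0 25 10 0 0 0 1;0 30 0 0 0 0 1;0 30 0 0 0 0 1",
)

```text
time: 24.57
eef_pos: [0.5355, 0.2531, 0.2554]
tcp_rot: [0.151, 0.988, 0.0, 0.003]
contact_force: [0.4, 0.9, 0.5]
opening: 0.997
```

Call:
jog_arm(
  targets="0 30 0 0 0 0 1;0 30 0 0 0 0 1;0 30 0 0 0 0 1;0 30 0 0 0 0 1;0 15 0 0 0 0 1;0 0 0 0 0 0 1;0 0 0 0 0 0 1",
)

```text
time: 25.15
eef_pos: [0.5343, 0.3999, 0.2628]
tcp_rot: [0.149, 0.989, 0.003, 0.006]
contact_force: [0.3, -1.0, 0.1]
opening: 0.999
```

```bash
python3 - <<'E'
from h import *
st()
s=read_camera("side");crop(s,(330,270),150,150,4,"pics/s19.png");cv2.imwrite("pics/s19full.png",s["pixels"])
t=read_camera("top");crop(t,(320,255),200,80,4,"pics/t19.png")
E
```

```text
go 0.0187
t 25.15 pos [534.3 399.9 262.8] fix deg [-0.27  0.78] F [ 0.31 -1.04  0.09] M [-0.02 -0.05 -0.03] op 0.999
```

View pics/s19.png

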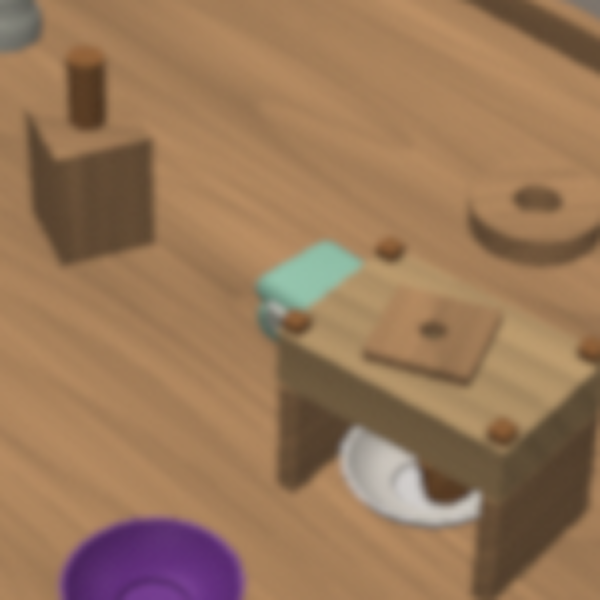

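View pics/t19.png

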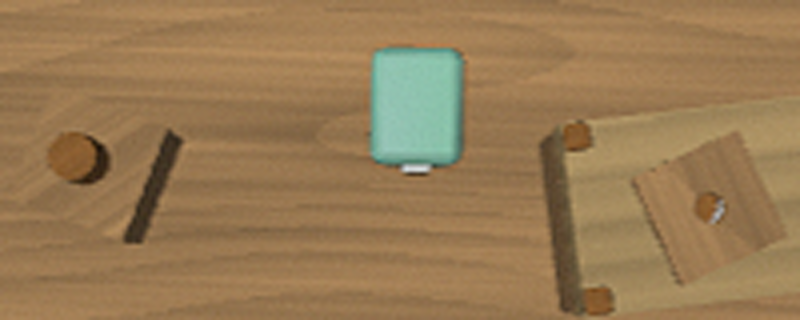

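The scene matches the start, except that the peg now lies in the dish. The rod hangs in the stand at the same pixels as before.

```bash
python3 -c "
from plant import *
print(sign_off())"
```

```text
the job is handed in; nothing more can be done
None
```

The peg is in the white dish, the rod is back in its stand, and the job is handed in. I signed off at about 25 s of the 72 s allowed; no verdict was reported.

**What I did:**
- I took the rod from its stand and lined its tip up with the hole in the cover board using the wrist camera. It went in without touching the board.
- The tip met the peg about 14 mm below the board's top. I raised the push step by step, and the peg started to move at roughly 12–14 N.
- The highest wrist reading was about 17 N vertically, plus 3–4 N sideways. I read the force only at the end of each short batch, so brief peaks in between were not seen.
- The force fell to zero with the tip about 43 mm down. I then drew the rod out, seated it at its original height, let go and backed away.

**Last checks:**
- **Peg:** the side and top pictures show it in the dish. I estimated it at roughly 10–15 mm from the dish's centre, against the 45 mm allowed.
- **Rod:** it stands upright at the same pixels as at the start.
- **Dish, case and big ring:** the closing pictures show no visible shift. I did not look closely at the other bystanders, but the arm never came near them.
- **Mismatch:** the networks sometimes gave wrong marks for the dish and peg, such as the purple bowl or the stand, so I relied on the pictures and geometry for those.

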